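Shut and bolt the lamp-curing cabinet

ROBOT

A 6-joint arm with a two-finger parallel gripper is mounted at the origin on the work surface. World frame = base frame: x ahead of the robot, y to its left, z up, the work surface at z = 0. Lengths are in m, angles in rad, forces in N, time in s.
With the tool pointing down it reaches from about 0.3 to 0.85 m from the base axis. Payload 5.4 kg.
Tool frame: the origin (TCP) lies on the mounting face of the last link; the fingertips stand 173 mm ahead of it and the grasp point (between the pads) lies 155 mm ahead of it; x points along the fingers, y is the direction in which the jaws open and shut, and the axes are right-handed (so a half turn about x gives the same grasp; the last joint's range is limited). The gripper opens to 85 mm and grips with 20 to 120 N. Pads are 22 mm wide; open, the fingers measure 114 mm over their backs; the gripper's body (76 mm by 85 mm) begins 54 mm behind the grasp point. The pads swing forward as they close: fully open they stand 13 mm farther back than shut.
Start: joints at [-1.434, 0.158, 1.597, -0, 1.386, -0.21], TCP at [0.195, -0.541, 0.405] pointing down, gripper open.
Joint ranges: [-2.91, 2.91], [-0.94, 2.29], [0.18, 2.7], [-1.29, 4.43], [0.17, 2.64], [-3, 3]. Speed limits (rad/s): [2.57, 2.57, 3.14, 3.14, 3.14, 3.14].

INTERFACE

Orientations are given as a rotation vector (axis times angle).
In Python, from workcell import bot, jaws, readout, optics gives the robot as it stands. The module is installed in compiled form; this text tells all that it offers. Calls block until the motion is done:
- bot.move_to(position, orientation): joint-space move of the TCP to a pose.
- bot.move_straight(position, feed=0.15, ori=None): straight line of the TCP; ori=None keeps the orientation; feed is the mean speed in m/s.
- bot.set_joints(angles): joint-space move.
- jaws.command_gripper(opening, grip_force=None): opening from 0.0 (shut) to 1.0 (fully open); grip_force is the grip in N (None keeps the last); returns when the fingers have stopped.
- bot.wait(seconds).
- bot.solve_ik(position, orientation): joint angles nearest the present ones, or None.
- readout.observe(): the state.
- optics.get_image(name): name is "scene" or "top" or "wrist"; returns (picture, depth): 420x560x3 uint8, red, green, blue; 420x560 float32, m along the optical axis (not along the pixel's ray), 0 where there is no reading.
- optics.camera_params(name): a dict with "K" (3x3 intrinsics, pixels), "xyz" and "rotation" of the camera in the world; the wrist camera has in their place "T_tool_cam" (4x4, takes a point from camera to tool coordinates, whose origin is the TCP and whose axes are the tool frame's). Camera axes: x right, y down, z forward; pixel columns grow to the right and rows downward; lengths in m; the calibration is good to about 2 mm. A picture is of the moment at which its call begins: read the wrist's pose just before it. camera_params takes no time and is no camera call.
A pose or a line that the arm cannot do raises bot.Unreachable and nothing moves.
- bot.finish_job(): hands the job in, once; it reports no verdict.
The state is a dict: "t": time; "qpos": joint angles; "joint_vel": joint speeds; "joint_efforts": joint torques, N m; "ee_pos": TCP position; "tcp_rot": TCP orientation; "wrist_force": force on the tool from outside, world axes, zero at the start; "torque": the same for the moment, N m; "gripper_width": opening from 0.0 (shut) to 1.0 (fully open).
Only numpy, scipy, OpenCV 4.12 (cv2) and the standard library are available. Lean on these libraries where they do the work, as an engineer would, in place of code of your own. Each camera call takes 0.05 s, during which the arm holds its last target.

TASK

A coated lamp lens is waiting in the ultraviolet curing cabinet. Slide the cabinet's door fully shut against its closing post without slamming it, then take the long T-key from the wooden stand, lower it down the hollow post onto the square stem and turn it clockwise to its stop, so that the bolt is thrown. Leave the key standing in the post and everything else on the bench where it is.

Things in the scene. Friction and masses are not known exactly. Their poses are not given: they have to be found in the camera images.
- cabinet: White bench-top curing cabinet, fixed, 220 deep x 330 wide x 247 high. Origin on the bench under its middle; x from front to back, y along the front towards the closing post, z up. Front at x = -0.11. The roof (z 200 to 210) overhangs the front to x = -0.165, from y = -0.145 to 0.135: under it the door is reached only with the tool tilted, from in front. Highest part 247.
- door (a joint): Opening of the sliding door in m: 0 = shut against the closing post, 0.125 = fully open. Amber pane in an aluminium frame, 150 wide, 160 high, 0.8 kg, at the cabinet's front; it shuts towards the cabinet's +y. 2 N of friction and light damping; it stays where it is left.
- door_pull (a point): Middle of the door's pull, an upright steel bar 12 in diameter, 75 long (40 to 115 above the bench), its axis 33 out from the door's outer face. It can be pushed from its side. Moves with the door; axes as the cabinet's. With the door shut it is at x = -0.141, y = 0.12, z = 0.0775 in the cabinet's frame.
- post_mouth (a point): Centre of the open top of the closing post, an upright 40 x 40 steel box section at the door's shutting end, 170 high, axis at x = -0.09, y = 0.17 in the cabinet's frame. Its bore is square, 32 x 32, sides parallel to the cabinet's; the square stem stands on its axis. Axes as the cabinet's.
- stem_top (a point): Top of the square stem on the post's axis, 85.5 below the post's mouth. The stem is 12 x 12 with a rounded tip; it turns with the bolt, and at bolt = 0 its flats are parallel to the cabinet's sides.
- bolt (a joint): Turn of the stem in rad: 0 = bolt withdrawn (as at the start), 1.10 = bolt fully thrown, at its stop; grows clockwise seen from above. The bolt is a hook that catches a keep on the shut door. Friction 0.12 N m; it stays where it is left. The key has about 0.18 rad of play on the stem.
- long_key_grip (a point): Centre of the long T-key's crossbar: black plastic, 84 long (its y), 18 thick (x), 24 high, z up. 168 below it is the lower end: a 20 x 20 square sleeve 30 long with a 14 x 14 socket 25 deep, sides parallel to the crossbar; shank 12 diameter. About 0.22 kg. Starts upright in the stand, bar along the stand's y; the higher of the two keys. Fully on the stem this point is about 227 above the bench.
- long_key_foot (a point): Centre of the lower end of the long T-key (mouth of the socket), 168 below the crossbar's centre; axes as the key's.
- stand: Wooden stand, fixed, 70 (x) x 190 (y) x 55 high, with two 23 x 23 square holes 45 deep at y = +0.055 and -0.055; origin on the bench under its middle, z up. Either key can be in either hole.
- short_key_grip (a point): Centre of the crossbar of the short T-key, of the same make but 112 from the lower end to here: too short to reach the stem. It stands in the other hole and stays there.
- sanding_block: Rubber sanding block 110 x 55 x 22 lying on the bench between stand and cabinet, loose; origin under its middle. Stays there.
- polish_jar: White jar, 68 diameter x 75 high, loose, standing on the bench; origin under its middle. Stays there.
- screw_dish: Steel bowl, 100 diameter x 35 high, loose, on the bench; origin under its middle. Stays there.
- screwdriver: Loose screwdriver lying on the robot's left, black handle; origin under its middle. Stays there.
- spray_bottle: White spray bottle, 72 diameter x 181 high, loose, at the left of the bench; origin under its middle. Stays there.
- lamp_bulb: Small spare lamp bulb, 34 diameter x 49 high, loose, standing in front of the headlamp; origin under its middle. Stays there.
- spanner: Loose steel spanner lying at the far side of the bench; origin under its middle. Stays there.
Things that resemble listed ones, but are neither listed nor needed, are in the scene too. What is shaped like the part that bears long_key_grip but blue or yellow is not meant.

How it is judged:
By the outcome, as a careful person would: the job done as asked, in the order asked, and still so for the second after the job is handed in, with the robot touching nothing.
It also fails if it takes over 67 s, if anything falls off the work surface, if the arm or the gripper's body presses on something with over 40 N, if the wrist force passes 120 N, or if a joint passes its speed limit or range.

## Working session

There is one attempt and no reset: what is moved stays moved. The work goes in short steps, each a Python script; the robot and the scene stay as the last script left them, time stands still between calls to the robot, and variables do not carry over. Pictures are saved under pics/ and viewed, and the job is handed in when it is done.

```bash
mkdir -p pics; ls; python3 - <<'E'
from workcell import bot,jaws,readout,optics
import cv2,numpy as np
np.set_printoptions(precision=4,suppress=True)
s=readout.observe(); print(s)
for n in ("scene","top","wrist"):
    p,d=optics.get_image(n); cv2.imwrite(f"pics/{n}0.png",p[:,:,::-1]); np.save(f"pics/{n}0.npy",d)
    print(n,optics.camera_params(n), d.min(),d.max())
E
```

```text
pics
{'t': 0.0, 'qpos': array([-1.4341,  0.1591,  1.5983, -0.    ,  1.3862, -0.2101]), 'joint_vel': array([-0.0008,  0.0014, -0.0012, -0.0001, -0.0001,  0.0009]), 'joint_efforts': array([ -0.0028, -39.5994, -33.1435,  -0.0007,   0.0083,   0.    ]), 'ee_pos': array([ 0.1954, -0.5405,  0.4037]), 'tcp_rot': array([ 2.0338,  0.3583, -2.0337]), 'wrist_force': array([-0.1667, -0.9093,  0.265 ]), 'torque': array([-0.0203,  0.0499, -0.0168]), 'gripper_width': 0.9974845598499962}
scene {'K': array([[430.7664,   0.    , 276.0836],
       [  0.    , 430.7664, 214.4   ],
       [  0.    ,   0.    ,   1.    ]]), 'xyz': array([1.0476, 0.8983, 0.7974]), 'rotation': array([-0.7263, -2.4871,  1.3036])} 0.0 3.9996767
top {'K': array([[472.1097,   0.    , 273.3918],
       [  0.    , 472.1097, 202.253 ],
       [  0.    ,   0.    ,   1.    ]]), 'xyz': array([0.3914, 0.1046, 1.3249]), 'rotation': array([-2.1803,  2.1386, -0.1381])} 0.0 2.230152
wrist {'K': array([[364.1769,   0.    , 278.6697],
       [  0.    , 364.1769, 209.8577],
       [  0.    ,   0.    ,   1.    ]]), 'T_tool_cam': array([[-0.0006, -0.3283,  0.9446,  0.0306],
       [ 1.    , -0.001 ,  0.0004, -0.0002],
       [ 0.0008,  0.9446,  0.3283, -0.0851],
       [ 0.    ,  0.    ,  0.    ,  1.    ]])} 0.0 1.2869434
```

View pics/scene0.png

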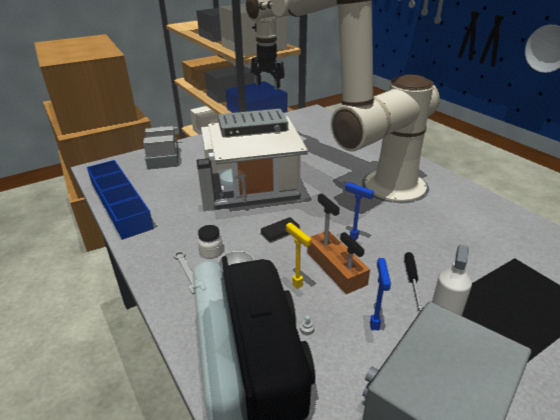

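View pics/top0.png

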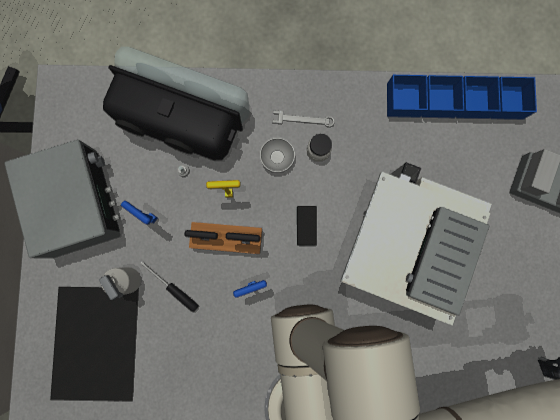

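View pics/wrist0.png

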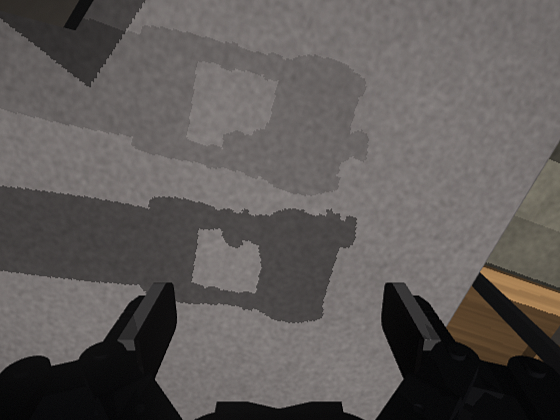

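```bash
cat > h.py <<'E'
import numpy as np, cv2
from scipy.spatial.transform import Rotation as R
from workcell import bot,jaws,readout,optics
np.set_printoptions(precision=4,suppress=True)
def cam(n,s=None):
    p=optics.camera_params(n)
    if n=="wrist":
        T=np.eye(4); T[:3,:3]=R.from_rotvec(s["tcp_rot"]).as_matrix(); T[:3,3]=s["ee_pos"]
        T=T@p["T_tool_cam"]; return p["K"],T[:3,:3],T[:3,3]
    return p["K"],R.from_rotvec(p["rotation"]).as_matrix(),np.array(p["xyz"])
def ray(c,uv):
    K,Rm,o=c; d=Rm@np.linalg.solve(K,[uv[0],uv[1],1.]); return o,d
def onplane(c,uv,z):
    o,d=ray(c,uv); return o+d*(z-o[2])/d[2]
def proj(c,P):
    K,Rm,o=c; q=K@(Rm.T@(np.asarray(P)-o)); return q[:2]/q[2]
def tri(c1,uv1,c2,uv2):
    o1,d1=ray(c1,uv1);o2,d2=ray(c2,uv2)
    A=np.stack([d1,-d2],1); t=np.linalg.lstsq(A,o2-o1,rcond=None)[0]
    a=o1+t[0]*d1;b=o2+t[1]*d2
    return (a+b)/2,np.linalg.norm(a-b)
def crop(src,dst,x0,y0,x1,y1,k):
    im=cv2.imread(src)[y0:y1,x0:x1]; cv2.imwrite(dst,cv2.resize(im,None,fx=k,fy=k,interpolation=cv2.INTER_CUBIC))
def snap(n,name):
    s=readout.observe(); p,d=optics.get_image(n); cv2.imwrite(f"pics/{name}.png",p[:,:,::-1]); np.save(f"pics/{name}.npy",d); np.save(f"pics/{name}_s.npy",s,allow_pickle=True); return s,p,d
E
python3 - <<'E'
from h import *
crop("pics/scene0.png","pics/c1.png",180,90,380,240,4)
crop("pics/scene0.png","pics/c2.png",230,170,410,300,4)
crop("pics/top0.png","pics/c3.png",330,150,500,330,3)
crop("pics/top0.png","pics/c4.png",170,170,340,310,4)
E
```

```text
(no output)
```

View pics/c1.png

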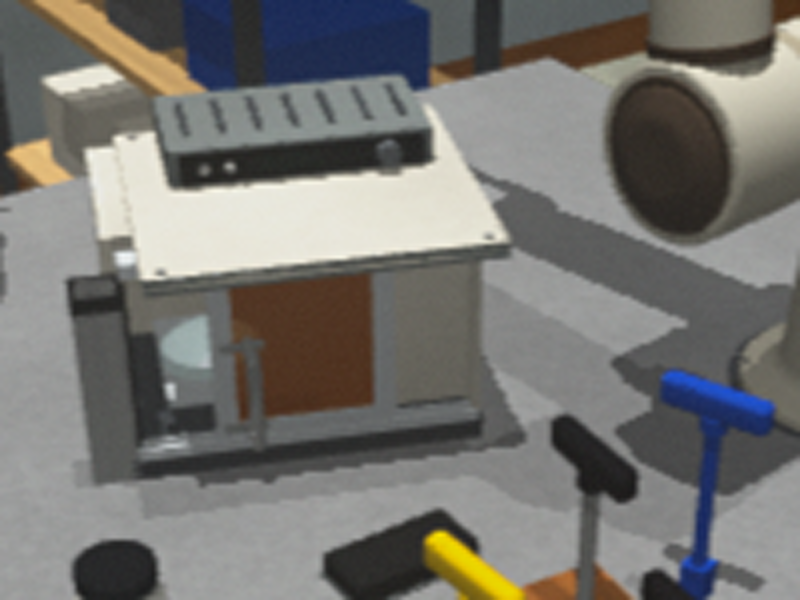

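View pics/c2.png

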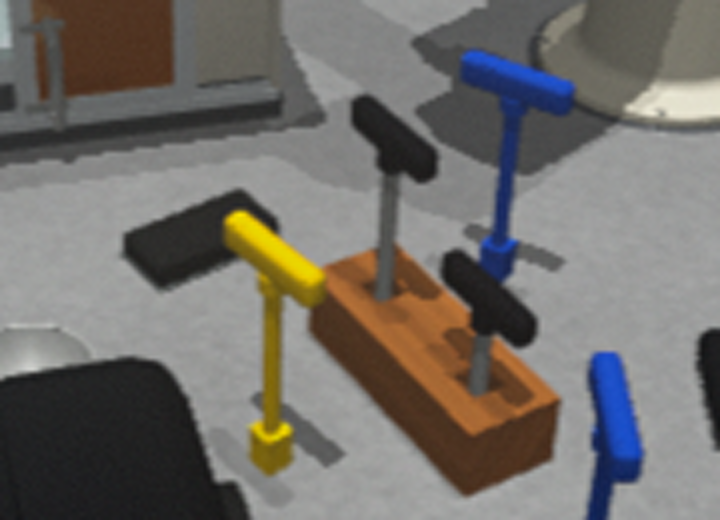

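View pics/c3.png

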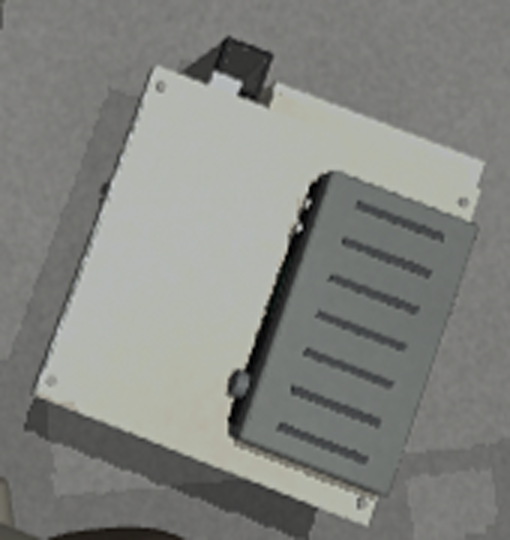

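View pics/c4.png

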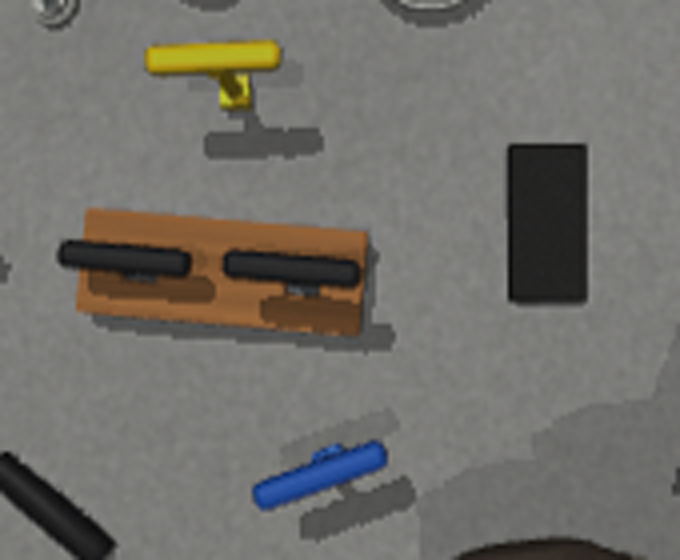

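```bash
python3 - <<'E'
from h import *
ct=cam("top");cs=cam("scene")
im=cv2.imread("pics/top0.png")
hsv=cv2.cvtColor(im,cv2.COLOR_BGR2HSV)
# roof mask
m=((hsv[...,2]>150)&(hsv[...,1]<50)).astype(np.uint8); m[:, :330]=0; m[:,510:]=0; m[:150]=0
m[290:, :425]=0 if False else m[290:, :425]
n,l,st,c=cv2.connectedComponentsWithStats(m); i=1+np.argmax(st[1:,4]); print(st[i],c[i])
cn=max(cv2.findContours((l==i).astype(np.uint8),0,1)[0],key=cv2.contourArea)
pts=np.array([onplane(ct,p,0.21)[:2] for p in cn[:,0]])
r=cv2.minAreaRect(pts.astype(np.float32)); print(r); print(cv2.boxPoints(r))
# stand
ms=((hsv[...,0]<18)&(hsv[...,1]>90)&(hsv[...,2]>40)).astype(np.uint8); ms[:,:150]=0;ms[:,300:]=0; ms[:200]=0;ms[280:]=0
ms=cv2.morphologyEx(ms,cv2.MORPH_CLOSE,np.ones((15,15)))
cn=max(cv2.findContours(ms,0,1)[0],key=cv2.contourArea)
r=cv2.minAreaRect(np.array([onplane(ct,p,0.055)[:2] for p in cn[:,0]],np.float32)); print("stand",r);print(cv2.boxPoints(r))
# black bars
mb=(hsv[...,2]<55).astype(np.uint8); 
n,l,st,c=cv2.connectedComponentsWithStats(mb[220:250,180:270]); print(st,c+[180,220])
ims=cv2.imread("pics/scene0.png");hs=cv2.cvtColor(ims,cv2.COLOR_BGR2HSV)
mb=(hs[...,2]<55).astype(np.uint8)
n,l,st,c=cv2.connectedComponentsWithStats(mb[185:262,312:372]); print(st,c+[312,185])
E
```

```text
[ 342  172  150  153 9056] [401.9894 235.827 ]
((0.4419141411781311, -0.2405698001384735), (0.274382084608078, 0.30323609709739685), 69.66336822509766)
[[ 0.2521 -0.3165]
 [ 0.5364 -0.4219]
 [ 0.6318 -0.1646]
 [ 0.3474 -0.0592]]
stand ((0.4511236250400543, 0.2284666746854782), (0.1910593956708908, 0.07049237936735153), 86.15035247802734)
[[0.4095 0.1355]
 [0.4799 0.1308]
 [0.4927 0.3214]
 [0.4224 0.3261]]
[[   0    0   90   30 2225]
 [   5   10   33   10  236]
 [  46   13   34    9  234]
 [  66   23    4    1    4]
 [  80   28    1    1    1]] [[225.0049 234.2265]
 [201.1568 234.5424]
 [242.6966 236.8547]
 [247.5    243.    ]
 [260.     248.    ]]
[[   0    0   60   77 4130]
 [  51    0    1    1    1]
 [   6    9   21   21  228]
 [  29   48   23   24  261]] [[341.6044 222.637 ]
 [363.     185.    ]
 [327.9474 204.7851]
 [351.6054 244.8008]]
```

```bash
python3 - <<'E'
from h import *
ct=cam("top");cs=cam("scene")
a=onplane(ct,(381,172),.21);b=onplane(ct,(342.3,282.5),.21);print(a,b,np.linalg.norm(a-b))
yaw=np.deg2rad(69.66-180)
ex=np.array([np.cos(yaw),np.sin(yaw)]);ey=np.array([-ex[1],ex[0]]);print(ex,ey)
for P,q in((a,(-.165,.135)),(b,(-.165,-.145))): print(P[:2]-q[0]*ex-q[1]*ey)
for t,s in (((201.16,234.54),(351.6,244.8)),((242.7,236.85),(327.95,204.8))): print(tri(ct,t,cs,s))
# post top
O=.5*sum(P[:2]-q[0]*ex-q[1]*ey for P,q in((a,(-.165,.135)),(b,(-.165,-.145))))
def cw(x,y,z): return np.r_[O+x*ex+y*ey,z]
P=cw(-.09,.17,.17);print("post",P,proj(ct,P),proj(cs,P))
for dx,dy in((-.02,-.02),(.02,-.02),(.02,.02),(-.02,.02)): print(proj(ct,cw(-.09+dx,.17+dy,.17)),proj(cs,cw(-.09+dx,.17+dy,.17)))
for op in (0,.05,.08,.125): print(op,cw(-.141,.12-op,.115),proj(cs,cw(-.141,.12-op,.115)),proj(cs,cw(-.141,.12-op,.04)))
E
```

```text
[ 0.6082 -0.1558  0.21  ] [ 0.3445 -0.063   0.21  ] 0.27951237290064707
[-0.3476 -0.9376] [ 0.9376 -0.3476]
[ 0.4243 -0.2636]
[ 0.4231 -0.2681]
(array([0.4547, 0.2837, 0.1179]), np.float64(3.093045834891935e-05))
(array([0.448 , 0.1743, 0.1742]), np.float64(0.0003101362754623433))
post [ 0.6144 -0.2406  0.17  ] [411.3009 173.2278] [203.3703 160.6605]
[401.0475 177.701 ] [210.3274 162.9139]
[416.2288 183.5215] [209.3125 157.062 ]
[421.5277 168.7662] [196.5462 158.4503]
[406.3993 162.9889] [197.2552 164.3637]
0 [ 0.5852 -0.1754  0.115 ] [222.6503 182.151 ] [224.7093 202.3024]
0.05 [ 0.5383 -0.158   0.115 ] [238.6111 180.2609] [240.1652 200.3571]
0.08 [ 0.5102 -0.1475  0.115 ] [248.0987 179.1373] [249.3554 199.2004]
0.125 [ 0.468  -0.1319  0.115 ] [262.207  177.4666] [263.0251 197.4799]
```

```bash
cat >> h.py <<'E'
yaw=np.deg2rad(69.66-180)
ex=np.array([np.cos(yaw),np.sin(yaw)]);ey=np.array([-ex[1],ex[0]])
O=np.array([.4237,-.2658])
Rc=np.eye(3);Rc[:2,0]=ex;Rc[:2,1]=ey
def cw(x,y,z): return np.r_[O+x*ex+y*ey,z]
def doorR(e,sg):
    e=np.deg2rad(e); X=np.array([np.cos(e),0,-np.sin(e)]);Y=np.array([0,sg,0.])
    return Rc@np.stack([X,Y,np.cross(X,Y)],1)
def tcp(g,Rm,d=.155): return np.asarray(g)-d*Rm[:,0]
def rv(Rm): return R.from_matrix(Rm).as_rotvec()
E
python3 - <<'E'
from h import *
for sg in(-1,1):
  for e in (10,20,30,40,50):
    Rm=doorR(e,sg)
    for g in (cw(-.30,.12-.067,.12),cw(-.141,.12-.067,.09),cw(-.141,.12,.09)):
        q=bot.solve_ik(tcp(g,Rm),rv(Rm)); print(sg,e,tcp(g,Rm),None if q is None else np.array(q))
E
```

```text
-1 10 [0.6307 0.1402 0.1469] [ 0.2037  0.9844  1.2094 -1.0806  1.8994 -2.3855]
-1 10 [ 0.5755 -0.0089  0.1169] [-0.0111  0.868   1.5085 -1.2007  1.6757 -2.2858]
-1 10 [ 0.6383 -0.0322  0.1169] [-0.0443  0.9698  1.3158 -1.2338  1.6846 -2.38  ]
-1 20 [0.6283 0.1336 0.173 ] [ 0.1882  0.8842  1.2666 -0.9692  1.7915 -2.3948]
-1 20 [ 0.573  -0.0154  0.143 ] [-0.031   0.761   1.5611 -1.0993  1.556  -2.3363]
-1 20 [ 0.6359 -0.0387  0.143 ] [-0.0626  0.8694  1.3688 -1.1193  1.5719 -2.422 ]
-1 30 [0.6243 0.1229 0.1975] [ 0.1621  0.7827  1.3286 -0.8593  1.6809 -2.4187]
-1 30 [ 0.5691 -0.0262  0.1675] [-0.0642  0.6562  1.6124 -0.9915  1.4394 -2.4045]
-1 30 [ 0.6319 -0.0494  0.1675] [-0.093   0.7719  1.42   -1.      1.462  -2.4818]
-1 40 [0.6189 0.1084 0.2196] [ 0.1253  0.6822  1.3936 -0.7469  1.5695 -2.4593]
-1 40 [ 0.5637 -0.0407  0.1896] [-0.1106  0.5568  1.661  -0.8719  1.3289 -2.4938]
-1 40 [ 0.6265 -0.064   0.1896] [-0.1354  0.6803  1.468  -0.8709  1.358  -2.5618]
-1 50 [0.6123 0.0905 0.2387] [ 0.0774  0.5854  1.4599 -0.6276  1.4601 -2.5194]
-1 50 [ 0.557  -0.0586  0.2087] [-0.17    0.466  
[... 614 characters left out ...]
 0.1975] [ 0.1621  0.7827  1.3286 -0.8593  1.6809  0.7229]
1 30 [ 0.5691 -0.0262  0.1675] [-0.0642  0.6562  1.6124 -0.9915  1.4394  0.7371]
1 30 [ 0.6319 -0.0494  0.1675] [-0.093   0.7719  1.42   -1.      1.462   0.6598]
1 40 [0.6189 0.1084 0.2196] [ 0.1253  0.6822  1.3936 -0.7469  1.5695  0.6823]
1 40 [ 0.5637 -0.0407  0.1896] [-0.1106  0.5568  1.661  -0.8719  1.3289  0.6478]
1 40 [ 0.6265 -0.064   0.1896] [-0.1354  0.6803  1.468  -0.8709  1.358   0.5798]
1 50 [0.6123 0.0905 0.2387] [ 0.0774  0.5854  1.4599 -0.6276  1.4601  0.6222]
1 50 [ 0.557  -0.0586  0.2087] [-0.17    0.466   1.7055 -0.7351  1.2287  0.534 ]
1 50 [ 0.6199 -0.0819  0.2087] [-0.1893  0.5975  1.5115 -0.7274  1.2644  0.4773]
```

```bash
cat >> h.py <<'E'
def downR(a): # z_tool horizontal azimuth a (rad)
    X=np.array([0,0,-1.]);Z=np.array([np.cos(a),np.sin(a),0]);return np.stack([X,np.cross(Z,X),Z],1)
E
python3 - <<'E'
from h import *
s=readout.observe();M=R.from_rotvec(s["tcp_rot"]).as_matrix();print(M)
print(onplane(cam("top"),(307,225),.022))
P=cw(-.09,.17,.17)
for a in np.deg2rad([90,120,158.7,180,-20,-60]):
    Rm=downR(a)
    for z in(.45,.5):
        t=np.r_[P[:2]-(Rm@[0,0,-.0851])[:2],z]; q=bot.solve_ik(t,rv(Rm)); print(np.rad2deg(a),t,q)
print(bot.solve_ik(s["ee_pos"]+[0,0,.1],s["tcp_rot"]))
E
```

```text
[[-0.0002  0.3399 -0.9405]
 [ 0.0014 -0.9405 -0.3399]
 [-1.     -0.0014 -0.0003]]
[0.4917 0.0065 0.022 ]
90.0 [ 0.6144 -0.1554  0.45  ] [-0.4381  0.2843  1.361   0.      1.4963  2.7035]
90.0 [ 0.6144 -0.1554  0.5   ] [-0.4381  0.2686  1.2832  0.      1.5897  2.7035]
119.99999999999999 [ 0.5718 -0.1668  0.45  ] [-0.4865  0.185   1.4777 -0.      1.4789  2.1315]
119.99999999999999 [ 0.5718 -0.1668  0.5   ] [-0.4865  0.1674  1.4008 -0.      1.5735  2.1315]
158.7 [ 0.5351 -0.2096  0.45  ] [-0.5835  0.1303  1.5388  0.      1.4725  1.3591]
158.7 [ 0.5351 -0.2096  0.5   ] [-0.5835  0.1119  1.4619  0.      1.5677  1.3591]
180.0 [ 0.5293 -0.2405  0.45  ] [-0.6342  0.1478  1.5195  0.      1.4743  0.9366]
180.0 [ 0.5293 -0.2405  0.5   ] [-0.6342  0.1296  1.4427  0.      1.5693  0.9366]
-20.0 [ 0.6944 -0.2696  0.45  ] [-0.532   0.5916  0.9569  0.      1.593  -1.7538]
-20.0 [ 0.6944 -0.2696  0.5   ] [-0.532   0.5882  0.8658  0.      1.6876 -1.7538]
-59.99999999999999 [ 0.6569 -0.3142  0.45  ] [-0.6115  0.5423  1.026   0.      1.5734 -1.1351]
-59.99999999999999 [ 0.6569 -0.3142  0.5   ] [-0.6115  0.536   0.9386  0.      1.667  -1.1351]
[-1.4341  0.1118  1.4545 -0.      1.5768 -0.2101]
```

```bash
python3 - <<'E'
from h import *
bot.set_joints([-1.434,0.0,1.45,0,1.69,-0.1]); s=readout.observe(); print(s["t"],s["ee_pos"])
P=cw(-.09,.17,.17); Rm=downR(np.pi)
t=np.r_[P[:2]-(Rm@[0,0,-.0851])[:2],.47]
bot.move_to(t,rv(Rm))
s,p,d=snap("wrist","w1"); print(s["t"],s["ee_pos"]-t,s["wrist_force"])
c=cam("wrist",s)
for dx,dy in((-.02,-.02),(.02,-.02),(.02,.02),(-.02,.02)): print(proj(c,cw(-.09+dx,.17+dy,.17)))
crop("pics/w1.png","pics/w1c.png",200,30,380,150,4)
E
```

```text
0.8583 [ 0.1898 -0.5002  0.5656]
2.4667 [-0.0003 -0.0008 -0.    ] [ 0.1667 -0.1952  0.1803]
[241.159  100.2795]
[293.8453 120.2891]
[314.7145  64.3146]
[259.7788  42.2604]
```

View pics/w1.png

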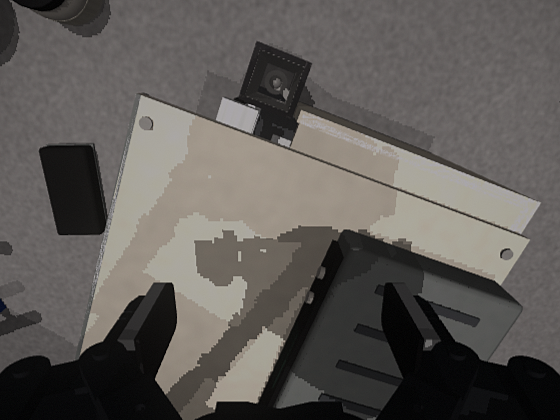

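View pics/w1c.png

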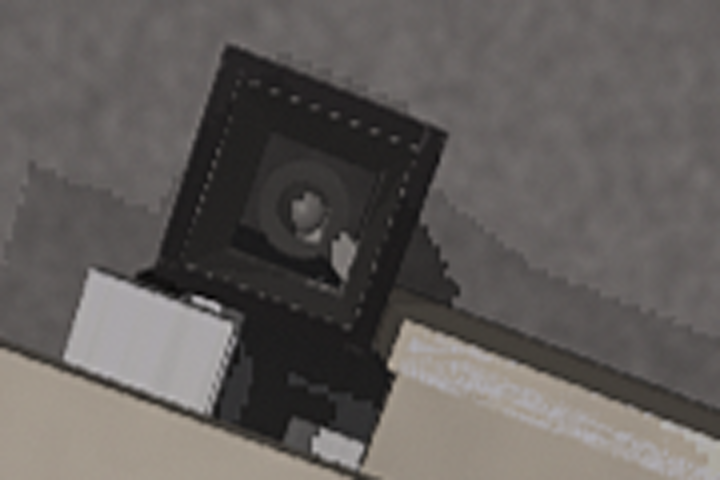

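```bash
python3 - <<'E'
from h import *
s=np.load("pics/w1_s.npy",allow_pickle=True).item(); c=cam("wrist",s)
pts=np.array([(185,268),(350,328),(422,148),(240,80)])/4+[200,30]
W=np.array([onplane(c,p,.17) for p in pts]);print(W,W.mean(0))
for i in range(4):
    v=W[(i+1)%4]-W[i];print(np.linalg.norm(v),np.rad2deg(np.arctan2(v[1],v[0])))
out=np.array([(225,45),(447,130)])/4+[200,30]
print([onplane(c,p,.17) for p in out], cw(-.11,.19,.17),cw(-.07,.19,.17))
print("stem",onplane(c,np.array((308,214))/4+[200,30],.0845), "post exp",cw(-.09,.17,.17))
# roof holes / roof front edge corner
for p in((140,94),(529,239),(500+41,203)): print(onplane(c,p,.21))
# triangulate post outer corner with top
ct=cam("top")
print(tri(c,out[0],ct,(330+228/3,150+38/3)))
print(tri(c,out[1],ct,(330+273/3,150+57/3)))
E
```

```text
[[ 0.6048 -0.2185  0.17  ]
 [ 0.5945 -0.2477  0.17  ]
 [ 0.6245 -0.2599  0.17  ]
 [ 0.6353 -0.2288  0.17  ]] [ 0.6148 -0.2387  0.17  ]
0.030985759650157544 -109.45482627920221
0.03239223509404894 -22.161659484568094
0.03297284318800499 70.85448578934702
0.032181333029016795 161.358598225802
[array([ 0.6407, -0.2263,  0.17  ]), array([ 0.6273, -0.2641,  0.17  ])] [ 0.6401 -0.2287  0.17  ] [ 0.6262 -0.2662  0.17  ]
stem [ 0.6137 -0.24    0.0845] post exp [ 0.6144 -0.2405  0.17  ]
[ 0.608  -0.1581  0.21  ]
[ 0.5127 -0.413   0.21  ]
[ 0.5386 -0.4151  0.21  ]
(array([ 0.6402, -0.2266,  0.1739]), np.float64(0.00030108095643990634))
(array([ 0.6266, -0.2648,  0.1689]), np.float64(0.0019296937941738644))
```

```bash
python3 - <<'E'
from h import *
ct=cam("top");cs=cam("scene");res={}
for nm,lo,hi in(("yel",(20,120,90),(35,255,255)),("blue",(105,120,60),(125,255,255))):
  for v in("top","scene"):
    h=cv2.cvtColor(cv2.imread(f"pics/{v}0.png"),cv2.COLOR_BGR2HSV)
    m=cv2.inRange(h,lo,hi);n,l,st,c=cv2.connectedComponentsWithStats(m)
    for i in range(1,n):
      if st[i,4]>60: print(nm,v,st[i],c[i])
E
python3 - <<'E'
from h import *
ct=cam("top");cs=cam("scene")
print("yel",tri(ct,(223.5,184.5),cs,(298.5,234.5)))
for p in ((250,288),): print("blue1",tri(ct,p,cs,(358.5,190)))
# FK fit probing: wrist center candidates
from scipy.optimize import least_squares
rng=np.random.default_rng(0);Q=[];T=[]
Rm=doorR(30,1)
for e,sg in((30,1),(20,1),(40,1)):
  for dx in(0,-.05,-.1):
    Rm=doorR(e,sg);t=tcp(cw(-.141+dx,.06,.1),Rm);Q.append(bot.solve_ik(t,rv(Rm)));T.append((t,Rm))
for a in(3,2.5,1.5):
  for xy in((.5,.1),(.6,-.1),(.4,.2)):
    for z in(.35,.45):
      Rm=downR(a);t=np.r_[xy,z];q=bot.solve_ik(t,rv(Rm))
      if q is not None: Q.append(q);T.append((t,Rm))
# model: wrist centre W = TCP - d6*X - maybe ; W=Rz(q1)[r, off, h]; r=a0+L1 sin q2+L2 sin(q2+q3)
def f(p):
    d6,a0,L1,L2,off,h,d5=p;o=[]
    for q,(t,Rm) in zip(Q,T):
        W=t-d6*Rm[:,0]
        r=a0+L1*np.sin(q[1])+L2*np.sin(q[1]+q[2]);z=h+L1*np.cos(q[1])+L2*np.cos(q[1]+q[2])
        o+=list(W-[r*np.cos(q[0])-off*np.sin(q[0]),r*np.sin(q[0])+off*np.cos(q[0]),z])
    return o
r=least_squares(f,[.1,0,.4,.4,.12,.2,0]);print(r.x,np.abs(r.fun).max())
E
```

```text
yel top [206 180  34   8 231] [222.6234 183.6234]
yel scene [286 222  26  67 558] [297.8387 250.0789]
blue top [ 391   74  146   38 3234] [457.8639  95.6085]
blue top [121 201  35  23 273] [137.3516 212.4762]
blue top [233 280  34  17 253] [249.7312 287.9486]
blue scene [ 372    0   50   80 2760] [392.0786  36.8105]
blue scene [245  82  42  30 973] [264.4471  96.9712]
blue scene [434  83  74  38 959] [472.5912 102.4056]
blue scene [226  87  13  25 263] [232.1825  98.9163]
blue scene [535 121  25  21 303] [550.2706 130.3894]
blue scene [  87  160   66   79 2723] [120.0676 199.0143]
blue scene [345 182  29  58 465] [357.3269 202.7462]
blue scene [370 258  21  72 563] [380.0657 291.9201]
yel (array([0.577 , 0.2263, 0.1651]), np.float64(0.0013537114218351485))
blue1 (array([0.3254, 0.1537, 0.1668]), np.float64(6.405309060127836e-05))
[ 0.1343 -0.0089  0.3602  0.5185  0.1206  0.2792  0.    ] 0.009948493708373252
```

```bash
sed -i 's/^O=.*/O=np.array([.4237,-.2648])/' h.py; python3 - <<'E'
from h import *
Rm=doorR(45,1)
pre=tcp(cw(-.23,.053,.08),Rm); up=pre+[0,0,.23]
q=bot.solve_ik(up,rv(Rm));print(q, bot.solve_ik(pre,rv(Rm)))
bot.move_to(up,rv(Rm)); jaws.command_gripper(.5,30)
s,p,d=snap("wrist","w2a")
bot.move_straight(pre,.25)
s,p,d=snap("wrist","w2"); print(s["t"],s["ee_pos"]-pre,s["wrist_force"],s["gripper_width"])
c=cam("wrist",s)
print(proj(c,cw(-.141,.053,.04)),proj(c,cw(-.141,.053,.115)))
E
```

```text
[ 0.0045  0.3305  1.4403 -0.7281  1.6743  0.3967] [ 0.0045  0.612   1.5546 -0.74    1.3787  0.6611]
4.9 [0.0008 0.     0.0015] [0.8561 0.1648 0.693 ] 0.4978130450830387
[277.0159 270.7259] [277.1125 396.4469]
```

View pics/w2.png

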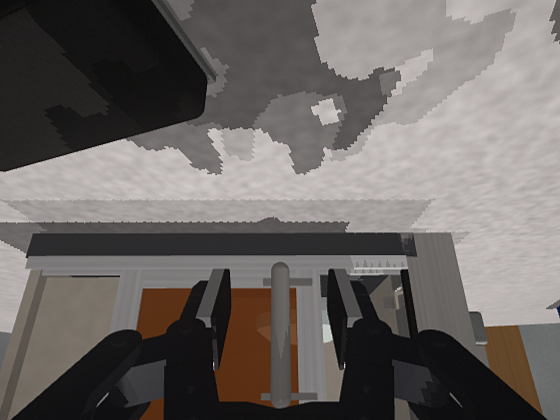

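View pics/w2a.png

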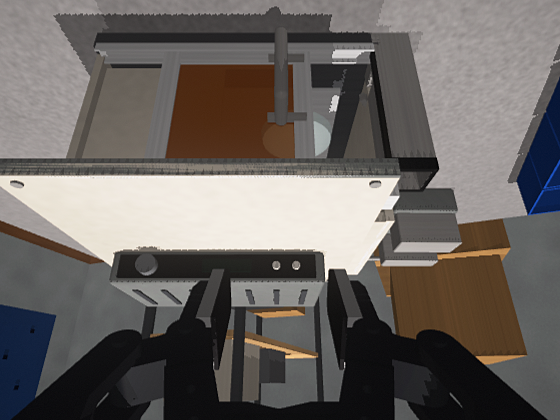

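```bash
python3 - <<'E'
from h import *
d=np.load("pics/w2.npy");s=np.load("pics/w2_s.npy",allow_pickle=True).item();c=cam("wrist",s)
def p3(u,v):
    o,r=ray(c,(u,v)); P=o+r*d[v,u]; q=P[:2]-O; return np.r_[q@ex,q@ey,P[2]]
for u,v in((280,320),(280,350),(268,282),(295,282),(268,397),(310,397),(160,320),(435,330)): print(u,v,p3(u,v))
E
```

```text
280 320 [-0.1485  0.0548  0.0732]
280 350 [-0.1493  0.0548  0.0905]
268 282 [-0.1188  0.0464  0.0418]
295 282 [-0.1177  0.0659  0.0416]
268 397 [-0.1188  0.0471  0.1158]
310 397 [-0.1187  0.0738  0.1159]
160 320 [-0.1086 -0.0312  0.0666]
435 330 [-0.2593  0.103   0.0939]
```

```bash
python3 - <<'E'
from h import *
Rm=doorR(45,1)
jaws.command_gripper(.36)
def go(x,y,f): 
    bot.move_straight(tcp(cw(x,y,.08),Rm),f,rv(Rm)); s=readout.observe(); F=s["wrist_force"]
    e=s["ee_pos"]+.155*Rm[:,0]; q=e[:2]-O
    print(round(s["t"],2),"y",round(q@ey,4),"F",F[:2]@ex,F[:2]@ey,F[2]); return F[:2]@ey
go(-.15,.055,.1); snap("wrist","w3a")
go(-.15,.09,.05)
go(-.15,.115,.05)
y=.115
while y<.145:
    y+=.003
    f=go(-.15,y,.02)
    if f<-7: break
s,p,d=snap("wrist","w3");snap("scene","s3"); print(s["t"],s["gripper_width"])
crop("pics/s3.png","pics/s3c.png",180,90,330,220,5)
E
```

```text
6.17 y 0.055 F 0.1836897539278225 0.5120307434156158 -0.06855127958985678
7.08 y 0.0902 F 0.37990529445851084 -0.08923221049448395 -0.7281938301892787
7.72 y 0.1153 F -0.6560462300709056 -0.258972334429576 -0.24365378065483187
8.03 y 0.118 F -1.2062360299828836 -0.17676246446746313 -0.5683725466998322
8.32 y 0.1211 F -0.2727907627777744 -0.7670489830769601 -0.8332705743223909
8.62 y 0.1242 F 0.30480935513822677 -0.5506058041718416 0.38381159239700535
8.93 y 0.1272 F -0.5975894737945014 -0.45953957616885627 -0.9083585607063598
9.22 y 0.1299 F -0.19032671528072936 -3.7050077763544875 1.3296147269737566
9.53 y 0.1312 F -1.6709966105531167 -13.023985102308872 6.915231934061424
9.525 0.3594362986443632
```

View pics/w3.png

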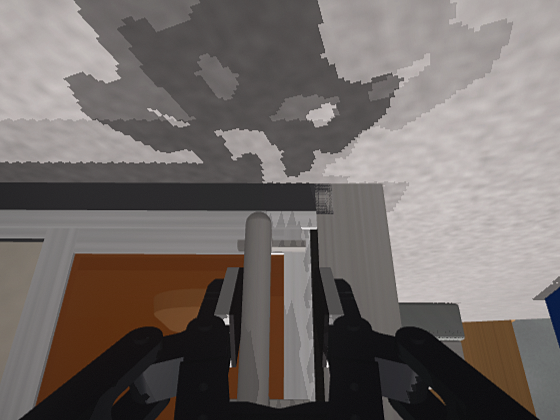

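View pics/s3c.png

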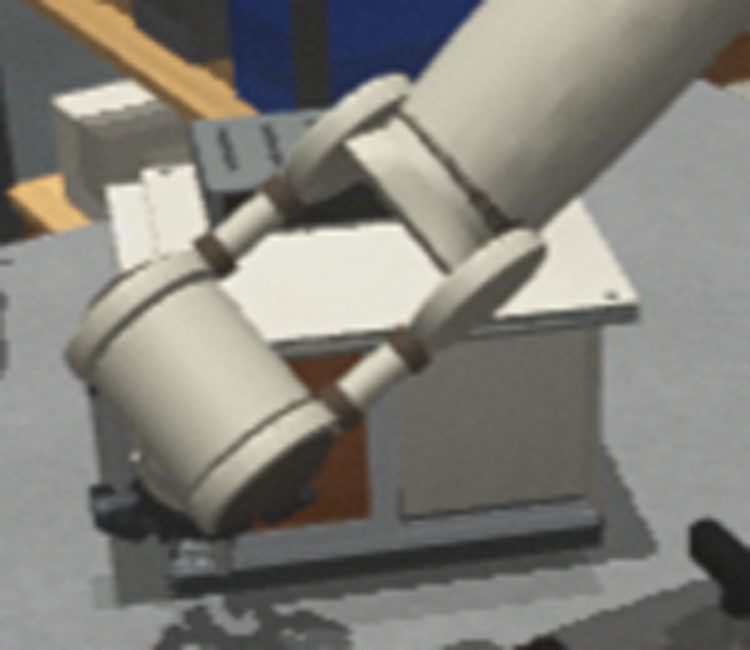

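```bash
python3 - <<'E'
from h import *
Rm=doorR(45,1)
bot.move_straight(tcp(cw(-.15,.122,.08),Rm),.1)
bot.move_straight(tcp(cw(-.23,.122,.08),Rm),.25)
s,p,d=snap("wrist","w4");c=cam("wrist",s);print(s["t"],s["wrist_force"])
def p3(u,v):
    o,r=ray(c,(u,v)); P=o+r*d[v,u]; q=P[:2]-O; return np.r_[q@ex,q@ey,P[2]]
g=cv2.imread("pics/w4.png"); 
for v in (310,340):
    pp=np.array([p3(u,v) for u in range(250,310)]); k=(pp[:,0]<-.135)&(pp[:,0]>-.17); print(v,pp[k].mean(0),pp[k][:,1].min(),pp[k][:,1].max())
E
```

```text
10.35 [-0.6166 -0.9088 -1.2252]
310 [-0.1472  0.12    0.0655] 0.11430431647321262 0.12566335759584107
340 [-0.1478  0.1201  0.0833] 0.1146069348340595 0.12554485686659164
```

View pics/w4.png

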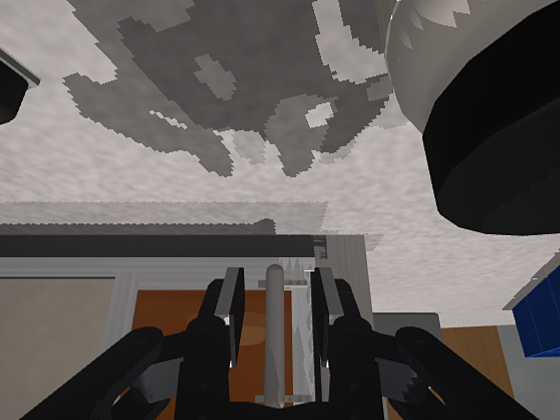

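```bash
python3 - <<'E'
from h import *
Rd=doorR(45,1)
pre=tcp(cw(-.23,.122,.08),Rd)
bot.move_straight(pre+[0,0,.2],.3)
a=np.deg2rad(266.15);Rm=downR(a);K=np.array([.448,.174])
v=np.r_[K+.0851*Rm[:2,2],.45]
print(bot.solve_ik(v,rv(Rm)))
bot.move_to(v,rv(Rm)); jaws.command_gripper(.6,60)
s,p,d=snap("wrist","w5");c=cam("wrist",s);print(s["t"],s["ee_pos"]-v)
for z in(.19,.166): print(proj(c,np.r_[K,z]))
snap("scene","s5");crop("pics/w5.png","pics/w5c.png",180,0,380,150,4)
crop("pics/s5.png","pics/s5c.png",180,90,380,290,3)
E
```

```text
[-0.0702 -0.2032  1.8632  0.      1.4816 -0.003 ]
12.5417 [ 0.0005 -0.0001 -0.0003]
[277.8217  82.711 ]
[277.9352  82.7419]
```

View pics/w5.png

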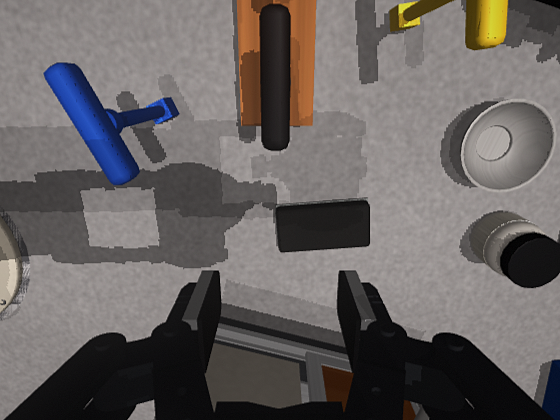

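View pics/s5c.png

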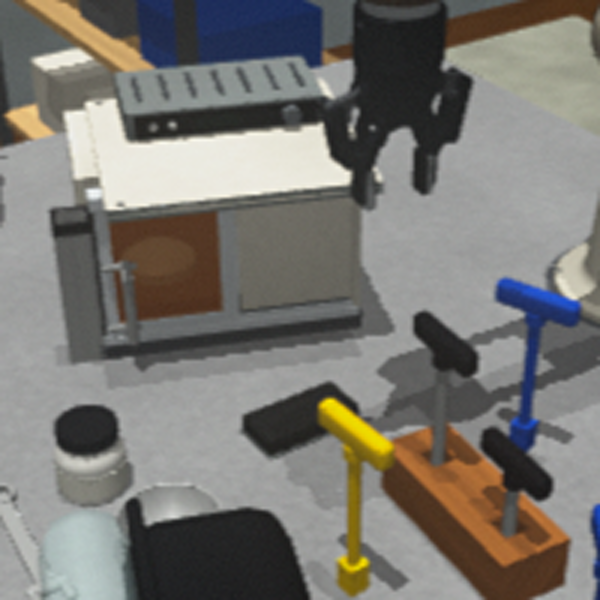

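```bash
python3 - <<'E'
from h import *
s=np.load("pics/w5_s.npy",allow_pickle=True).item();c=cam("wrist",s);d=np.load("pics/w5.npy")
h=cv2.cvtColor(cv2.imread("pics/w5.png"),cv2.COLOR_BGR2HSV)
m=((h[...,2]<60)).astype(np.uint8);m[160:]=0;m[:,:255]=0;m[:,300:]=0
n,l,st,ce=cv2.connectedComponentsWithStats(m);i=1+np.argmax(st[1:,4]);print(st[i],ce[i])
cn=max(cv2.findContours((l==i).astype(np.uint8),0,1)[0],key=cv2.contourArea)
dd=d[l==i];print("depth",np.percentile(dd,[5,50,95]))
vv,uu=np.nonzero(l==i)
P=np.array([ray(c,(u,v))[0]+ray(c,(u,v))[1]*d[v,u] for u,v in zip(uu,vv) if d[v,u]>0]);print("z",np.percentile(P[:,2],[5,50,95]),"xy range",np.percentile(P,1,0),np.percentile(P,99,0))
for z in(.19,.178):
    r=cv2.minAreaRect(np.array([onplane(c,p,z)[:2] for p in cn[:,0]],np.float32));print(z,r)
ct=cam("top");cs=cam("scene")
# tri with top view and first scene: bar ends? use centroid
for cc,uv in((ct,(242.7,236.85)),(cs,(327.95,204.8))): print(tri(c,ce[i],cc,uv))
E
```

```text
[ 260    4   31  147 4218] [274.7077  76.0844]
depth [0.2049 0.2159 0.2292]
z [0.1853 0.1892 0.1909] xy range [0.4362 0.1352 0.1837] [0.4561 0.2147 0.1915]
0.19 ((0.4463571012020111, 0.17478370666503906), (0.08141568303108215, 0.01788741908967495), 85.57918548583984)
0.178 ((0.44623449444770813, 0.1748368740081787), (0.08568090945482254, 0.018824538215994835), 85.57917022705078)
(array([0.4474, 0.1766, 0.1632]), np.float64(0.004250513654961135))
(array([0.4477, 0.1769, 0.1755]), np.float64(0.003580881466147591))
```

```bash
python3 - <<'E'
from h import *
a=np.deg2rad(265.6);Rm=downR(a);K=np.array([.4465,.1747])
v=np.r_[K,.45]
bot.move_to(v,rv(Rm))
bot.move_straight(np.r_[K,.336],.15); s=readout.observe();print(s["t"],s["ee_pos"],s["wrist_force"])
jaws.command_gripper(0,80); s,p,d=snap("wrist","w6");print(s["t"],s["gripper_width"]*85,s["wrist_force"],s["torque"])
E
```

```text
13.9833 [0.447  0.1745 0.337 ] [-0.316  -0.9065  1.1845]
14.3833 16.45584566271988 [-1.272   0.307   5.3774] [0.0662 0.244  0.0277]
```

View pics/w6.png

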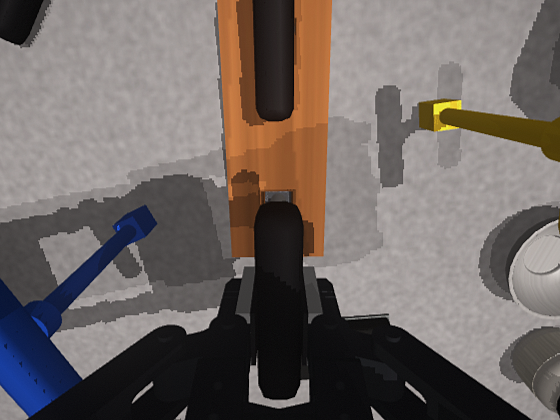

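```bash
python3 - <<'E'
from h import *
a=np.deg2rad(265.6);Rm=downR(a);K=np.array([.4465,.1747])
af=np.deg2rad(249.66);Rf=downR(af);P=np.array([.6142,-.2395])
for z in(.55,.58): 
    print(bot.solve_ik(np.r_[P,z],rv(Rf)),bot.solve_ik(np.r_[K,z],rv(Rm)))
bot.move_straight(np.r_[K,.42],.15); bot.move_straight(np.r_[K,.58],.35)
s,p,d=snap("wrist","w7");print(s["t"],s["ee_pos"],s["wrist_force"],s["torque"],s["gripper_width"]*85)
c=cam("wrist",s);print(proj(c,s["ee_pos"]-[0,0,.327]),proj(c,s["ee_pos"]-[0,0,.158]))
snap("scene","s7");snap("top","t7");crop("pics/s7.png","pics/s7c.png",260,60,420,260,3)
cs=cam("scene");print(proj(cs,s["ee_pos"]-[0,0,.327]))
E
```

```text
[-0.5547  0.3364  1.1045 -0.      1.7007 -0.1997] [ 0.1202 -0.1485  1.6228 -0.      1.6673  0.197 ]
[-0.5547  0.3422  1.0397 -0.      1.7598 -0.1997] [ 0.1202 -0.1459  1.5629 -0.      1.7246  0.197 ]
15.75 [0.4466 0.1747 0.5787] [ 0.3658  0.3618 -3.6628] [-0.0523 -0.0048  0.0107] 16.438439474672947
[279.2553 189.4487] [279.011  304.1076]
[330.0408 178.8892]
```

View pics/w7.png

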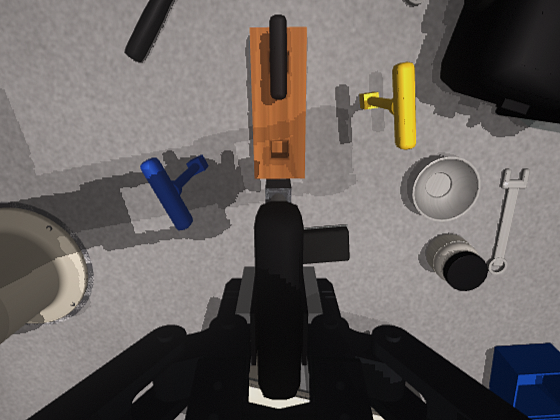

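View pics/s7c.png

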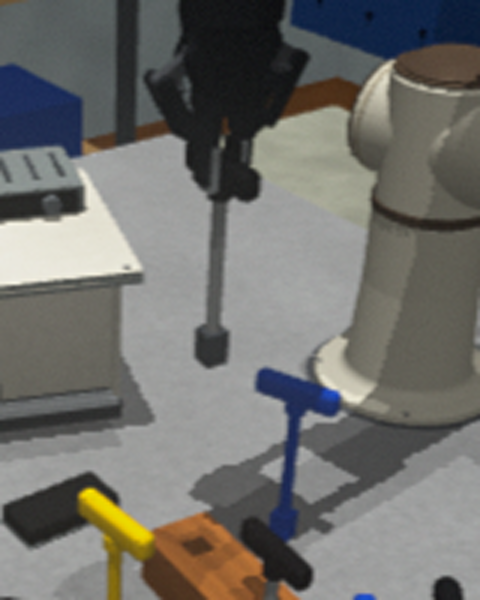

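```bash
python3 - <<'E'
from h import *
im=cv2.imread("pics/w1.png")[55:110,245:310]
im=cv2.convertScaleAbs(im,alpha=2.0); cv2.imwrite("pics/w1d.png",cv2.resize(im,None,fx=10,fy=10,interpolation=cv2.INTER_CUBIC))
E
```

```text
(no output)
```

View pics/w1d.png

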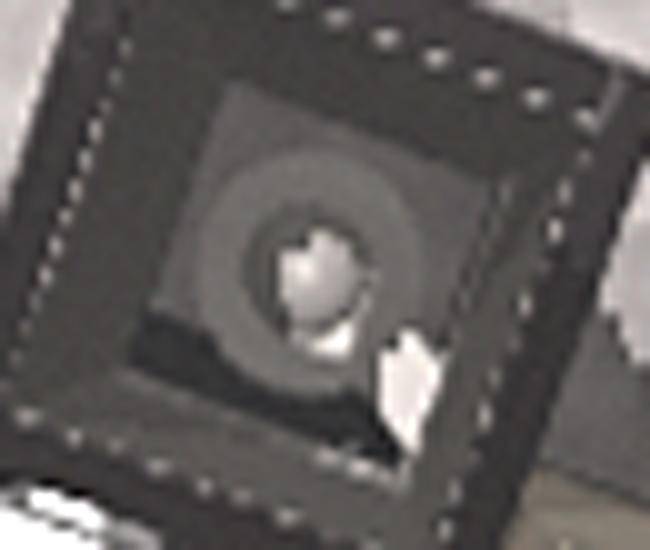

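```bash
python3 - <<'E'
from h import *
s=np.load("pics/w1_s.npy",allow_pickle=True).item(); c=cam("wrist",s)
print(onplane(c,(275.05,80.65),.17),onplane(c,(275.45,81.45),.0845),onplane(c,(276.35,82.05),.0845))
print(proj(c,[.6142,-.2395,.17]),proj(c,[.6142,-.2395,.0845]))
E
```

```text
[ 0.6155 -0.2392  0.17  ] [ 0.6153 -0.2388  0.0845] [ 0.6148 -0.2396  0.0845]
[275.4316  82.6709] [276.1898  82.7577]
```

```bash
python3 - <<'E'
from h import *
af=np.deg2rad(249.8);Rf=downR(af);P=np.array([.6149,-.2393])
bot.move_straight(np.r_[P,.58],.3,rv(Rf))
bot.move_straight(np.r_[P,.525],.2)
s,p,d=snap("wrist","w8");print(s["t"],s["ee_pos"],s["wrist_force"],s["torque"])
c=cam("wrist",s);snap("scene","s8");snap("top","t8")
print(proj(c,np.r_[P,.17]),proj(c,np.r_[P,s["ee_pos"][2]-.327]))
crop("pics/w8.png","pics/w8c.png",200,130,360,250,5);crop("pics/s8.png","pics/s8c.png",160,90,280,210,5)
E
```

```text
17.9667 [ 0.6148 -0.2386  0.5251] [ 0.2678  0.3795 -2.2464] [-0.0096 -0.047   0.0118]
[279.2717 181.9318] [279.2943 190.4396]
```

View pics/w8c.png

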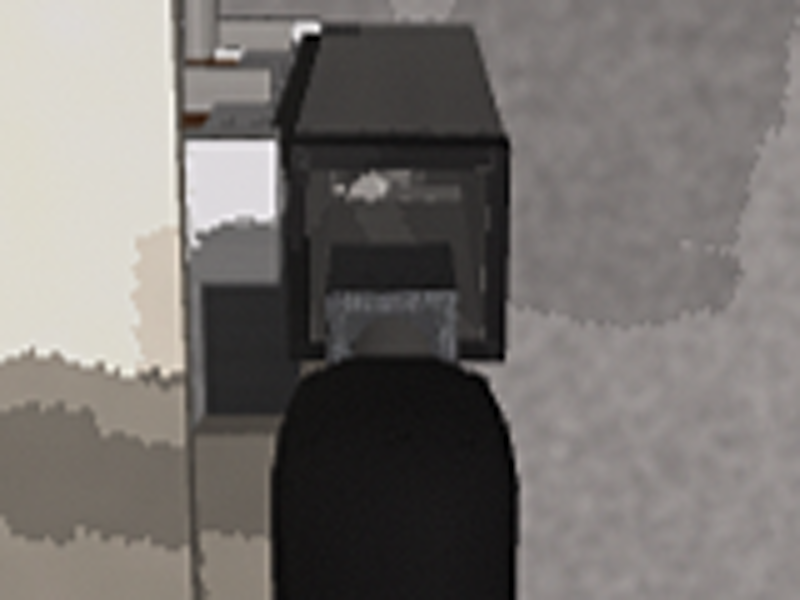

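View pics/s8c.png

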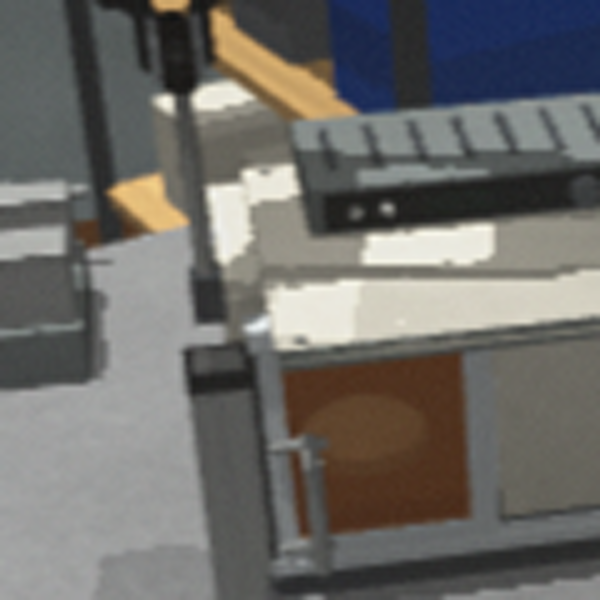

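```bash
python3 - <<'E'
from h import *
s=np.load("pics/w8_s.npy",allow_pickle=True).item(); c=cam("wrist",s);e=s["ee_pos"]
P=np.array([.6149,-.2393]);Q=e[:2]
f=lambda r:(r+.5)/5-.5
for dx,dy in((-.02,-.02),(-.02,.02),(.02,-.02),(.02,.02)): print("post exp",proj(c,np.r_[P+dx*ex+dy*ey,.17]))
print("post meas",[(200+f(u),130+f(v)) for u,v in((288,140),(510,138),(293,358),(504,357))])
W=[onplane(c,(200+f(u),130+f(v)),.17)[:2] for u,v in((288,140),(510,138),(293,358),(504,357))]
print("post centre",np.mean(W,0),[np.linalg.norm(W[i]-W[j]) for i,j in((0,1),(2,3),(0,2),(1,3))])
for dx,dy in((-.01,-.01),(-.01,.01)): print("foot exp",proj(c,np.r_[Q+dx*ex+dy*ey,e[2]-.327]))
print("foot meas",[(200+f(u),130+f(v)) for u,v in((331,245),(457,244))])
F=np.mean([onplane(c,(200+f(u),130+f(v)),e[2]-.327)[:2] for u,v in((331,245),(457,244))],0)+.01*ex
print("foot",F,"tcp",Q, "F-Q cab",(F-Q)@ex,(F-Q)@ey)
d=P-Q;print((np.mean(W,0)-F)@ex,(np.mean(W,0)-F)@ey)
E
```

```text
post exp [257.1375 160.3452]
post exp [301.5385 160.4611]
post exp [257.8616 202.5746]
post exp [300.553  202.6861]
post meas [(257.2, 157.6), (301.6, 157.2), (258.2, 201.2), (300.4, 201.0)]
post centre [ 0.6157 -0.2373] [np.float64(0.039891210950161966), np.float64(0.0394825418704215), np.float64(0.04114160696530798), np.float64(0.041303750659420824)]
foot exp [266.981  178.2175]
foot exp [290.8918 178.28  ]
foot meas [(265.8, 178.6), (291.0, 178.4)]
foot [ 0.6143 -0.2387] tcp [ 0.6148 -0.2386] F-Q cab 0.00021724547945586991 -0.0004495022294425621
-0.00173609502966128 0.0008415780183397617
```

```bash
cat >> h.py <<'E'
def st(tag=""):
    s=readout.observe();F=s["wrist_force"];M=s["torque"]
    print(tag,round(s["t"],2),s["ee_pos"],"foot",round(s["ee_pos"][2]-.327,4),"Fcab",F[:2]@ex,F[:2]@ey,F[2],"M",M,"g",round(s["gripper_width"]*85,1));return s
E
python3 - <<'E'
from h import *
C=np.array([.6154,-.2389])
st("0")
bot.move_straight(np.r_[C,.50],.2);st()
bot.move_straight(np.r_[C,.42],.12);st()
z=.42
while z>.396:
    z-=.003
    bot.move_straight(np.r_[C,z],.03)
    s=st()
    if s["wrist_force"][2]>6 or abs(s["wrist_force"][:2]).max()>8: break
E
```

```text
0 18.12 [ 0.615  -0.2391  0.5277] foot 0.2007 Fcab 0.5101108248612591 0.08167702964599818 -1.5115803081823882 M [ 0.0454 -0.0314 -0.0259] g 16.5
 18.39 [ 0.6153 -0.2388  0.4994] foot 0.1724 Fcab -0.5148467530042886 -0.6334510158553517 -1.6078734810548752 M [-0.0363 -0.0215  0.0023] g 16.4
 19.21 [ 0.6156 -0.2391  0.4214] foot 0.0944 Fcab -0.07121122762810969 -0.9448431568748137 -2.214860491780955 M [ 0.0036 -0.0361 -0.0045] g 16.2
 19.46 [ 0.6155 -0.2389  0.4175] foot 0.0905 Fcab -0.725447461706656 0.3252677165061048 -3.926603641948294 M [ 0.0141 -0.0376  0.0428] g 16.6
 19.71 [ 0.6153 -0.2389  0.4137] foot 0.0867 Fcab -0.05857947826952644 -0.03692596475578805 -1.9436626104691386 M [ 0.014   0.0284 -0.0342] g 16.5
 19.96 [ 0.6153 -0.2389  0.4106] foot 0.0836 Fcab 0.3698066363821378 -0.08151199380252724 -2.6159679207591022 M [-0.0157  0.0627  0.0045] g 16.2
 20.21 [ 0.6153 -0.2389  0.4076] foot 0.0806 Fcab 0.2347964475662608 -0.1237273615684043 -2.0160007792327086 M [ 0.0004  0.0204 -0.0322] g 16.5
 20.46 [ 0.6153 -0.2389  0.4046] foot 0.0776 Fcab -0.373199999046231 0.7086935583826257 -3.1398754251870047 M [-0.0437  0.0032 -0.0443] g 16.8
 20.71 [ 0.6153 -0.2389  0.4016] foot 0.0746 Fcab -0.3156216555633921 -0.391847873333881 -2.7691170346599656 M [ 0.0121 -0.0158  0.0935] g 17.0
 20.96 [ 0.6153 -0.2389  0.3986] foot 0.0716 Fcab 0.6074284002192272 0.37967586116868957 -3.598037947054861 M [ 0.0737  0.055  -0.0261] g 16.7
 21.21 [ 0.6153 -0.2389  0.3956] foot 0.0686 Fcab -1.3389108304391852 0.22768656134520665 -3.1401767257175717 M [-0.0263  0.0401  0.0774] g 16.8
```

```bash
python3 - <<'E'
from h import *
C=np.array([.6154,-.2389])
z=.3956
while z>.384:
    z-=.0025
    bot.move_straight(np.r_[C,z],.03)
    s=st()
    if s["wrist_force"][2]>5 or abs(s["wrist_force"][:2]).max()>8: break
snap("scene","s9");snap("wrist","w9");crop("pics/s9.png","pics/s9c.png",160,90,280,210,5)
print(s["qpos"])
E
```

```text
21.46 [ 0.6153 -0.2388  0.3928] foot 0.0658 Fcab 0.8571038729881536 0.6583760494427241 -2.6672050637477143 M [ 0.0557 -0.0219 -0.018 ] g 16.3
 21.71 [ 0.6153 -0.2389  0.3903] foot 0.0633 Fcab 0.3727567413278574 -0.9522524325203147 -2.5700803219763655 M [-0.0396  0.0583  0.0606] g 16.9
 21.96 [ 0.6153 -0.2389  0.3878] foot 0.0608 Fcab 0.10525122837844501 1.3702906151159155 -1.7860657585128357 M [ 0.0121 -0.043   0.0026] g 16.8
 22.21 [ 0.6156 -0.239   0.3864] foot 0.0594 Fcab -0.19675952570500083 0.007296950161074045 0.3211296844911514 M [-0.0506 -0.0575  0.0947] g 16.4
 22.46 [ 0.6158 -0.2391  0.386 ] foot 0.059 Fcab -0.33661955263352594 -2.0214591053146806 8.498261532754954 M [0.261  0.4721 0.0068] g 16.6
[-0.5529  0.3886  1.3564 -0.      1.393  -0.2004]
```

View pics/s9c.png

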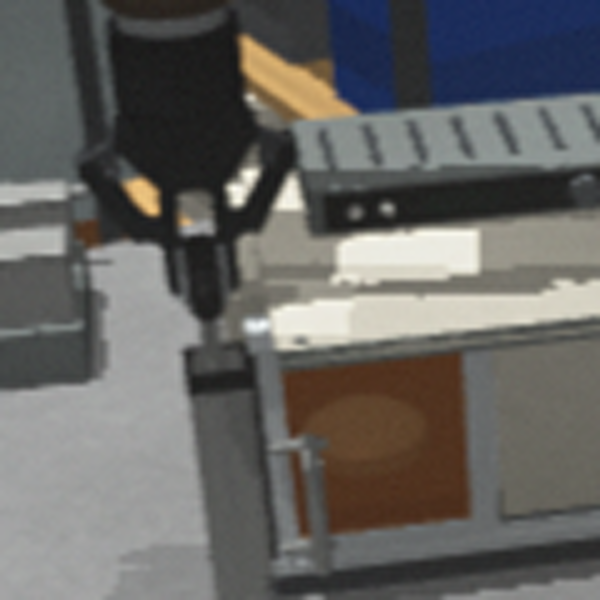

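View pics/w9.png

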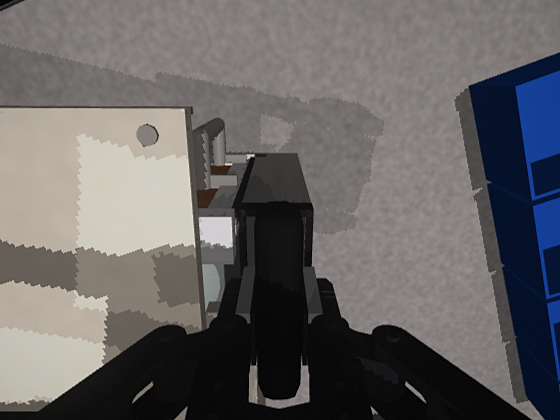

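```bash
python3 - <<'E'
from h import *
C=np.array([.6154,-.2389])
bot.move_straight(np.r_[C,.3868],.03)
jaws.command_gripper(0,110)
s=st("b"); q0=np.array(bot.solve_ik(np.r_[C,.3868],rv(downR(np.deg2rad(249.8)))));print(q0)
q=q0.copy()
for i in range(13):
    q[5]+=.1; bot.set_joints(q); s=st(f"{q[5]-q0[5]:.2f} act {s['qpos'][5]-q0[5]:.3f}")
    if abs(s["torque"][2])>.7 or abs(s["wrist_force"]).max()>20: break
E
```

```text
b 23.1 [ 0.6156 -0.2391  0.388 ] foot 0.061 Fcab 0.28882697765554827 -3.2848795239960604 5.005668599966474 M [0.3348 0.4342 0.299 ] g 15.9
[-0.5529  0.3882  1.3553 -0.      1.3981 -0.2004]
0.10 act -0.000 23.35 [ 0.6155 -0.239   0.3879] foot 0.0609 Fcab -0.916052115343242 -1.4807827247275236 4.4071280733052935 M [-0.1215  0.2019 -0.7034] g 15.8
```

```bash
python3 - <<'E'
from h import *
bot.wait(.1)
for i in range(3): st(); bot.wait(.05)
E
```

```text
23.45 [ 0.6154 -0.2389  0.3871] foot 0.0601 Fcab 16.878027324101417 -2.0847150536747066 10.243740772220006 M [-2.1552  0.7511  0.3048] g 15.9
 23.5 [ 0.6154 -0.2391  0.3872] foot 0.0602 Fcab -0.7847128853252432 -1.3770346823461244 7.019338724060242 M [ 0.4859 -0.9254  0.0475] g 15.7
 23.55 [ 0.6155 -0.239   0.3875] foot 0.0605 Fcab 16.568643520381585 -0.9451437338018374 9.192835049984275 M [-2.3488  0.536  -0.1864] g 15.6
```

```bash
python3 - <<'E'
from h import *
jaws.command_gripper(0,70)
for i in range(3): bot.wait(.05); st()
s=readout.observe();q=s["qpos"]
C=np.array([.6154,-.2389])
bot.move_straight(np.r_[C,.3885],.03)
for i in range(4): bot.wait(.05); s=st()
print(s["qpos"],s["joint_vel"])
E
```

```text
23.87 [ 0.6156 -0.239   0.3879] foot 0.0609 Fcab -2.418578838909758 1.9909825121288334 4.444775518333581 M [0.0663 0.5739 0.0156] g 15.5
 23.92 [ 0.6156 -0.239   0.3879] foot 0.0609 Fcab 4.7405457981266155 -2.8991289950589794 18.758043215612172 M [-0.9923  0.0638  0.3638] g 15.6
 23.97 [ 0.6155 -0.239   0.3879] foot 0.0609 Fcab 16.03092387666739 -5.066654735012957 20.82453928431405 M [-1.4644  1.4519  0.7256] g 15.5
 24.27 [ 0.6155 -0.239   0.3894] foot 0.0624 Fcab 1.1296224391827432 0.4253437361855935 5.156450380414183 M [0.0888 0.0642 0.3989] g 15.7
 24.32 [ 0.6155 -0.239   0.3893] foot 0.0623 Fcab -4.064738955495624 -0.6228042557149664 5.954975144714673 M [-0.4242  0.2801  0.0515] g 15.9
 24.37 [ 0.6155 -0.239   0.3893] foot 0.0623 Fcab -0.5025642006185088 -0.7839544116200036 5.728646578253347 M [0.0391 0.1291 0.4777] g 16.0
 24.42 [ 0.6155 -0.239   0.3893] foot 0.0623 Fcab -0.4057257627723394 -0.6329623669877643 6.617942300112449 M [0.4708 0.3045 0.0152] g 15.4
[-0.553   0.3865  1.3526 -0.0001  1.4014 -0.1009] [-0.0009  0.0019 -0.0027  0.0143  0.0212  0.182 ]
```

```bash
python3 - <<'E'
from h import *
C=np.array([.6154,-.2389])
jaws.command_gripper(0,60)
for z in(.3905,.392):
    bot.move_straight(np.r_[C,z],.03)
    for i in range(2): bot.wait(.05); s=st(z)
snap("wrist","w10"); snap("scene","s10");crop("pics/s10.png","pics/s10c.png",170,100,250,180,7)
E
```

```text
0.3905 24.93 [ 0.6154 -0.239   0.3906] foot 0.0636 Fcab -1.0943699349721052 0.4912465174635073 6.762633470279285 M [ 0.3998  0.162  -0.1921] g 15.6
0.3905 24.98 [ 0.6155 -0.2389  0.3907] foot 0.0637 Fcab -0.30923520838518725 0.2239382279137839 3.1697114477668684 M [-0.5942  0.0172  0.2129] g 15.8
0.392 25.28 [ 0.6154 -0.2387  0.3916] foot 0.0646 Fcab -1.3256776235118493 -0.4278870666560136 0.8853322849812925 M [-0.127  -0.0322  0.2925] g 15.5
0.392 25.33 [ 0.6154 -0.2387  0.3916] foot 0.0646 Fcab -0.5672324829501825 0.06734560835659735 1.7312368974252828 M [ 0.7867 -0.08   -0.1847] g 16.0
```

View pics/w10.png

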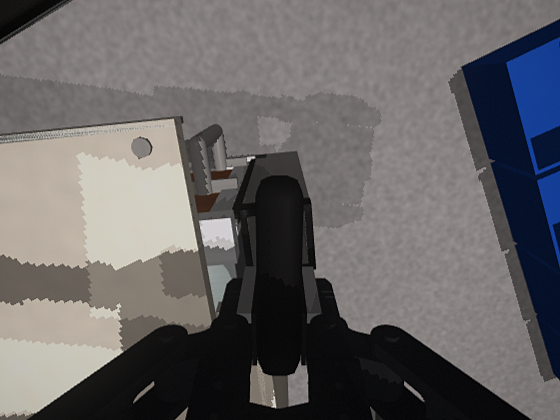

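View pics/s10c.png

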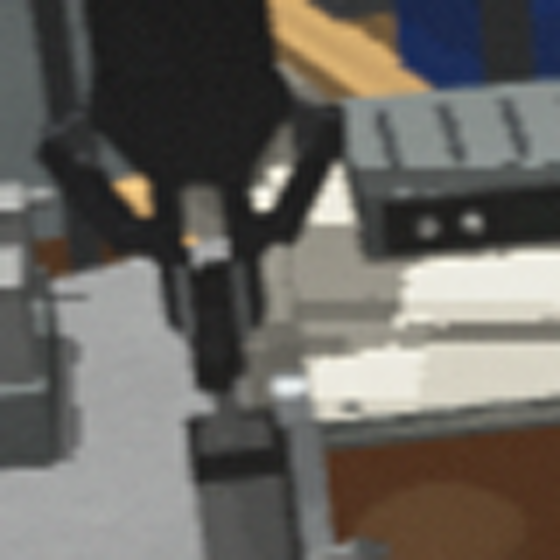

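```bash
python3 - <<'E'
from h import *
jaws.command_gripper(.35,40); bot.wait(.3); s=st()
snap("wrist","w11"); snap("scene","s11");snap("top","t11");crop("pics/s11.png","pics/s11c.png",170,100,250,180,7)
E
```

```text
26.02 [ 0.6154 -0.2389  0.392 ] foot 0.065 Fcab -0.0035308983991223573 -0.42440122946238407 -0.5203905529405655 M [-0.0102 -0.0055 -0.0094] g 29.6
```

View pics/w11.png

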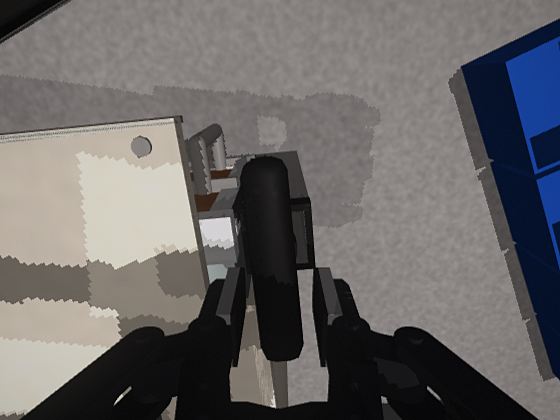

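View pics/s11c.png

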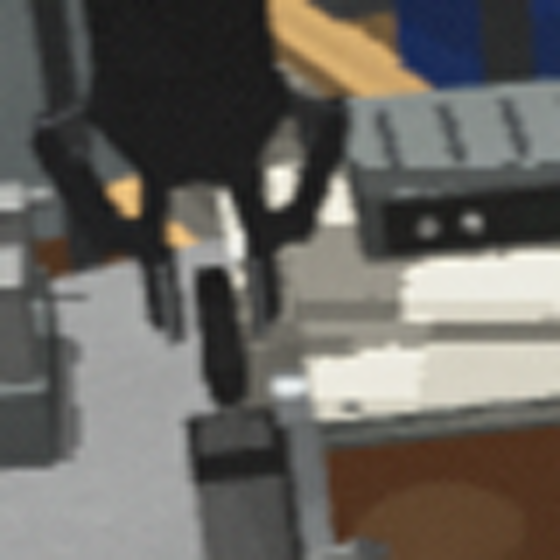

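```bash
cat > bar.py <<'E'
from h import *
def bar(name):
    s=np.load(f"pics/{name}_s.npy",allow_pickle=True).item();c=cam("wrist",s);d=np.load(f"pics/{name}.npy")
    h=cv2.imread(f"pics/{name}.png").max(2)
    vv,uu=np.mgrid[0:420,0:560];K,Rm,o=c
    P=(np.stack([(uu-K[0,2])/K[0,0],(vv-K[1,2])/K[1,1],np.ones_like(uu)],-1)*d[...,None])@Rm.T+o
    q=P[...,:2]-s["ee_pos"][:2]
    m=(h<60)&(P[...,2]>.225)&(P[...,2]<.262)&(np.hypot(q[...,0],q[...,1])<.075)&(d>0)
    # restrict between the fingers
    T=R.from_rotvec(s["tcp_rot"]).as_matrix(); tl=(P-s["ee_pos"])@T
    m&=np.abs(tl[...,1])<.0135
    n,l,st_,ce=cv2.connectedComponentsWithStats(m.astype(np.uint8));i=1+np.argmax(st_[1:,4]);m=l==i
    A=tl[m];r=cv2.minAreaRect(A[:,1:].astype(np.float32))
    print("tool yz rect",r,"z world",np.percentile(P[m][:,2],[2,50,98]))
    # height along bar
    for lo in np.arange(A[:,2].min(),A[:,2].max(),.02):
        k=(A[:,2]>=lo)&(A[:,2]<lo+.02)
        print("tz",round(lo+.01,3),"top z",np.percentile(P[m][k][:,2],90),"ty mid",(A[k,1].min()+A[k,1].max())/2)
    ctr=T[:,1]*r[0][0]+T[:,2]*r[0][1]+s["ee_pos"]; print("centre xy",ctr[:2],"cab",(ctr[:2]-O)@ex,(ctr[:2]-O)@ey,"post cab -.09 .17")
if __name__=="__main__":
    import sys
    for n in sys.argv[1:]: print(n);bar(n)
E
python3 bar.py w9 w10 w11
```

```text
w9
tool yz rect ((0.0002570999786257744, -0.0012483932077884674), (0.08314170688390732, 0.026979690417647362), 88.57078552246094) z world [0.2287 0.2384 0.2594]
tz -0.033 top z 0.23915739721173426 ty mid -1.9216632067557866e-05
tz -0.013 top z 0.25425589056882675 ty mid -1.3503828324157308e-06
tz 0.007 top z 0.25290990292293025 ty mid 1.4549609883545561e-05
tz 0.027 top z 0.23934040318968938 ty mid 6.769875656301421e-05
tz 0.047 top z 0.23819901699129223 ty mid -2.918525688246857e-05
centre xy [ 0.6164 -0.238 ] cab -0.0921210535223519 0.1713846555534363 post cab -.09 .17
w10
tool yz rect ((-0.00017148349434137344, -0.010225515812635422), (0.026768267154693604, 0.08224977552890778), 7.089130401611328) z world [0.2308 0.2383 0.2569]
tz -0.041 top z 0.23772427860243292 ty mid 0.00010567062701947842
tz -0.021 top z 0.24787629787830245 ty mid 3.633805953842141e-06
tz -0.001 top z 0.2558547138939034 ty mid -4.1857539128999435e-05
tz 0.019 top z 0.24114498942134158 ty mid 2.036745234967191e-05
tz 0.039 top z 0.24013091317291163 ty mid 0.0001916999542005888
centre xy [ 0.6197 -0.2294] cab -0.10127552423339704 0.17148808524652862 post cab -.09 .17
w11
tool yz rect ((-0.0022849799133837223, -0.017900817096233368), (0.08210191130638123, 0.018087323755025864), 84.37269592285156) z world [0.2303 0.2369 0.2418]
tz -0.049 top z 0.2359888582543483 ty mid -0.004467718196615579
tz -0.029 top z 0.23802818838906675 ty mid -0.003316635953872901
tz -0.009 top z 0.24003235570399417 ty mid -0.0014695199284441322
tz 0.011 top z 0.2418371953914852 ty mid 0.0005162959465370553
tz 0.031 top z 0.2411987440462632 ty mid 0.0008003390496571614
centre xy [ 0.6212 -0.2218] cab -0.10894862827244381 0.1702174035178975 post cab -.09 .17
```

```bash
python3 - <<'E'
from h import *
B=np.array([.6212,-.2218]);Rb=downR(np.deg2rad(248.6))
jaws.command_gripper(.31,45)
bot.move_straight(np.r_[B,.392],.05,rv(Rb)); st("over")
bot.move_straight(np.r_[B,.384],.03); st("down")
jaws.command_gripper(0,45); bot.wait(.1); st("grip");bot.wait(.1);st()
snap("wrist","w12")
E
python3 bar.py w12
```

```text
over 26.9 [ 0.6213 -0.2214  0.392 ] foot 0.065 Fcab 0.6411823074705676 0.22034663692468037 -0.07047960739365555 M [-0.0342 -0.0368 -0.0394] g 26.2
down 27.32 [ 0.621  -0.2219  0.3835] foot 0.0565 Fcab 0.2214647692903569 -0.8387428828916423 0.5299789194344726 M [-0.0248  0.0324  0.0048] g 26.6
grip 27.64 [ 0.6213 -0.2219  0.3841] foot 0.0571 Fcab 0.4006876367977099 0.22487707447332828 -0.20938284771205984 M [-0.0506 -0.1528 -0.0007] g 17.2
 27.74 [ 0.6212 -0.2219  0.3841] foot 0.0571 Fcab -0.2757784140286907 0.1626064684441218 -0.6547537288645778 M [-0.116  -0.1377 -0.0108] g 17.0
w12
tool yz rect ((0.0008441181853413582, -0.0016402006149291992), (0.07987969368696213, 0.02698969841003418), 85.21670532226562) z world [0.2291 0.2376 0.2585]
tz -0.031 top z 0.23593772972263127 ty mid -0.00020190197503942593
tz -0.011 top z 0.254120626118169 ty mid 6.330523601187285e-07
tz 0.009 top z 0.24985652620401172 ty mid 4.6304008147643634e-05
tz 0.029 top z 0.24180925136901668 ty mid 0.0003551198079561691
tz 0.049 top z 0.23867141471796077 ty mid -0.00675719820958372
centre xy [ 0.6226 -0.2207] cab -0.11053963785971704 0.17117467168201267 post cab -.09 .17
```

View pics/w12.png

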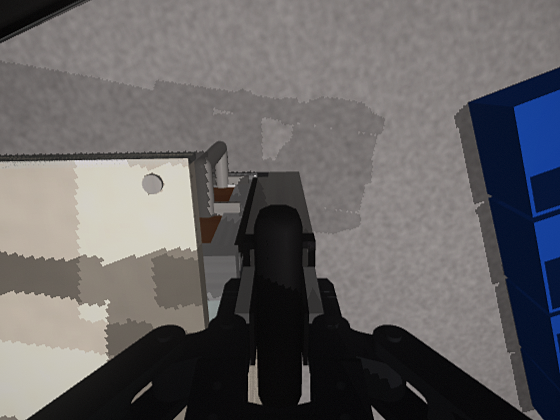

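```bash
python3 - <<'E'
from h import *
C=np.array([.6154,-.2389]);Rb=downR(np.deg2rad(249.0))
bot.move_straight(np.r_[C,.3850],.05,rv(Rb))
for i in range(3): st("axis");bot.wait(.05)
snap("wrist","w13")
E
python3 bar.py w13
```

```text
axis 28.3 [ 0.6152 -0.2393  0.385 ] foot 0.058 Fcab -1.2400992204821053 0.1964550576271916 0.29997265158097075 M [ 0.3456 -0.186   0.0327] g 16.8
axis 28.35 [ 0.6152 -0.2392  0.385 ] foot 0.058 Fcab -0.7348384524791165 0.2830503798152141 -0.4791030135197777 M [ 0.3175 -0.0743  0.0349] g 17.0
axis 28.4 [ 0.6153 -0.2391  0.385 ] foot 0.058 Fcab -0.36933390091204826 0.331813494886262 0.5170302422326432 M [ 0.1711 -0.1077  0.0042] g 17.5
w13
tool yz rect ((0.0011752014979720116, -0.0005270950496196747), (0.08297334611415863, 0.027016276493668556), 84.3060073852539) z world [0.2287 0.2388 0.2588]
tz -0.032 top z 0.23962511072493636 ty mid 3.48125657174932e-05
tz -0.012 top z 0.2543635755461963 ty mid -2.1722105954368603e-06
tz 0.008 top z 0.25146206098341634 ty mid 4.4758526804154763e-05
tz 0.028 top z 0.23962739480385778 ty mid 3.944339810770664e-05
tz 0.048 top z 0.23844004942340166 ty mid -0.0004280591167851863
centre xy [ 0.6166 -0.239 ] cab -0.09126068095010692 0.17188522844288184 post cab -.09 .17
```

Upright and quiet again. Now I turn clockwise in small steps, keeping the moderate grip.

```bash
python3 - <<'E'
from h import *
C=np.array([.6154,-.2389])
q=np.array(bot.solve_ik(np.r_[C,.3850],rv(downR(np.deg2rad(249.0)))));q0=q[5]
for i in range(8):
    q[5]+=.08; bot.set_joints(q); bot.wait(.05); s=st(f"{q[5]-q0:.2f}")
    if abs(s["torque"][2])>.6 or abs(s["wrist_force"]).max()>12: break
snap("wrist","w14")
E
python3 bar.py w14
```

```text
0.08 28.8 [ 0.6154 -0.2388  0.385 ] foot 0.058 Fcab -1.3413281258476564 0.09843293676473024 0.8555600135388648 M [ 0.2894  0.1571 -0.0287] g 17.1
0.16 29.1 [ 0.6154 -0.2388  0.385 ] foot 0.058 Fcab -1.2973727268223163 -1.1192037374757045 -0.10813616707500229 M [ 0.4744  0.1714 -0.0503] g 17.1
0.24 29.4 [ 0.6153 -0.2388  0.385 ] foot 0.058 Fcab -1.8617037985061258 -2.512406678798278 1.5055592288923507 M [0.5783 0.2395 0.0275] g 17.2
0.32 29.7 [ 0.6154 -0.2388  0.385 ] foot 0.058 Fcab -1.1907539155111646 -1.8651260071053022 1.2571668513676095 M [0.7049 0.2587 0.0709] g 17.1
0.40 30.0 [ 0.6154 -0.2389  0.385 ] foot 0.058 Fcab -2.9432146195957 -1.709298229355443 1.5282328570301003 M [0.7557 0.2817 0.0017] g 17.3
0.48 30.3 [ 0.6154 -0.2389  0.385 ] foot 0.058 Fcab -2.1919189117868605 -2.0417763873716437 1.0986856180176074 M [0.7582 0.2711 0.0784] g 17.1
0.56 30.6 [ 0.6154 -0.2389  0.385 ] foot 0.058 Fcab -2.7036206310252955 -1.7554121060115846 0.6711142232202308 M [0.7621 0.2996 0.0448] g 17.6
0.64 30.9 [ 0.6154 -0.2389  0.385 ] foot 0.058 Fcab -1.4336610184008411 -1.6851256025180332 0.32899070427526766 M [0.7958 0.2172 0.0381] g 17.3
w14
tool yz rect ((-0.0012307893484830856, -0.0002871491014957428), (0.026983780786395073, 0.08350103348493576), 6.039775848388672) z world [0.2298 0.2388 0.2588]
tz -0.032 top z 0.23967952420344094 ty mid -0.00014565047558301372
tz -0.012 top z 0.254483131249632 ty mid -6.108622625676172e-07
tz 0.008 top z 0.251357651754185 ty mid -0.0001699678374634016
tz 0.028 top z 0.23951518193657154 ty mid -0.0001554441157916994
tz 0.048 top z 0.23837767081460542 ty mid 1.072882003880617e-05
centre xy [ 0.615  -0.2377] cab -0.09190598030728994 0.169937608229969 post cab -.09 .17
```

View pics/w14.png

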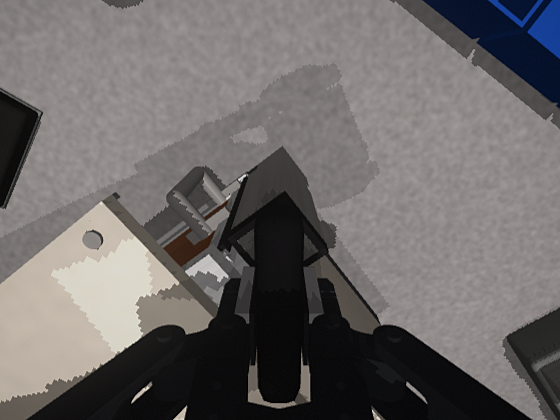

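```bash
python3 - <<'E'
from h import *
C=np.array([.6154,-.2389])
q=np.array(bot.solve_ik(np.r_[C,.3850],rv(downR(np.deg2rad(249.0)))));q0=q[5]
q[5]+=.64
for i in range(12):
    q[5]+=(.08 if i<4 else .05); bot.set_joints(q); bot.wait(.05); s=st(f"{q[5]-q0:.2f} act {readout.observe()['qpos'][5]-q0:.3f} tau {s['joint_efforts'][5] if i else 0:.3f}")
    if abs(s["torque"][2])>.5 or abs(s["wrist_force"]).max()>12: break
snap("wrist","w15")
E
python3 bar.py w15
```

```text
0.72 act 0.717 tau 0.000 31.25 [ 0.6154 -0.2389  0.385 ] foot 0.058 Fcab -2.0512970793967202 -1.8174349705654913 1.1796646505654564 M [0.7764 0.209  0.0179] g 17.0
0.80 act 0.797 tau 0.070 31.55 [ 0.6154 -0.2389  0.385 ] foot 0.058 Fcab -1.9559038765983539 -1.4935525281027218 1.0748694140525679 M [0.7662 0.1526 0.0477] g 17.2
0.88 act 0.877 tau 0.069 31.85 [ 0.6154 -0.2389  0.385 ] foot 0.058 Fcab -1.9705927153490874 -1.7135569980384717 0.2574766085332056 M [0.6954 0.1176 0.0521] g 17.6
0.96 act 0.957 tau 0.069 32.15 [ 0.6154 -0.2389  0.385 ] foot 0.058 Fcab -2.04374104224315 -1.5423305765513948 0.7314954272441596 M [0.7891 0.0974 0.1051] g 17.1
1.01 act 1.008 tau 0.069 32.45 [ 0.6154 -0.2389  0.385 ] foot 0.058 Fcab -1.8008405735718478 -1.1325933843804026 0.17558059132454745 M [0.7043 0.1042 0.1262] g 16.7
1.06 act 1.058 tau 0.084 32.75 [ 0.6154 -0.2389  0.385 ] foot 0.058 Fcab -2.5430575997556564 -1.456750837859288 0.207633090472182 M [0.7174 0.0267 0.0396] g 17.0
1.11 act 1.108 tau 0.085 33.05 [ 0.6154 -0.2389  0.385 ] foot 0.058 Fcab -1.7415515333700768 -1.2573181253163073 0.5083
[... 751 characters left out ...]
4 -0.2389  0.385 ] foot 0.058 Fcab -1.6306646075055178 0.1131289946133281 0.7434029532448974 M [ 0.5198 -0.0175  0.1853] g 17.3
w15
tool yz rect ((0.001059974543750286, -0.00067891925573349), (0.08285489678382874, 0.02686707302927971), 84.60342407226562) z world [0.229  0.2387 0.2589]
tz -0.032 top z 0.2395094901838492 ty mid -0.00042394986094424717
tz -0.012 top z 0.2549447462832964 ty mid -9.235778193174629e-07
tz 0.008 top z 0.2513156749551797 ty mid -0.000431851129078422
tz 0.028 top z 0.23948017504167618 ty mid -0.00021415240157528822
tz 0.048 top z 0.23824544807077033 ty mid 9.250629448159537e-06
centre xy [ 0.6159 -0.2401] cab -0.08999433477937589 0.17162638951285825 post cab -.09 .17
```

View pics/w15.png

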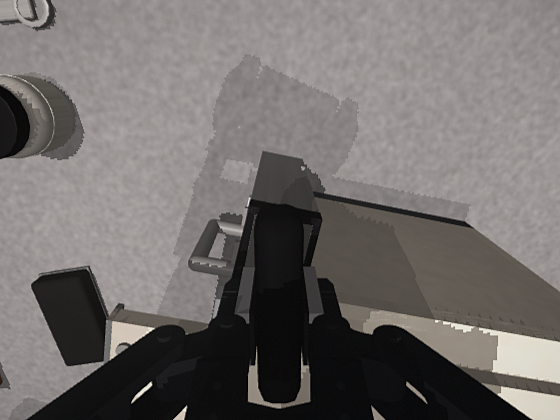

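```bash
python3 - <<'E'
from h import *
C=np.array([.6154,-.2389])
q=np.array(bot.solve_ik(np.r_[C,.3850],rv(downR(np.deg2rad(249.0)))));q0=q[5]
q[5]+=1.36
for i in range(5):
    q[5]+=.04; bot.set_joints(q); bot.wait(.05); s=st(f"{q[5]-q0:.2f} act {readout.observe()['qpos'][5]-q0:.3f}");print(s['joint_efforts'][5])
    if abs(s["torque"][2])>.4 or abs(s["wrist_force"]).max()>12 : break
snap("wrist","w16");snap("scene","s16");crop("pics/s16.png","pics/s16c.png",170,100,250,180,7)
E
python3 bar.py w16
```

```text
1.40 act 1.398 34.9 [ 0.6154 -0.2389  0.385 ] foot 0.058 Fcab -1.4889438707042482 -0.4942427446043187 -0.4010813557705891 M [0.5776 0.0383 0.4116] g 17.0
0.3559054434299469
w16
tool yz rect ((0.001104774884879589, -0.0005445145070552826), (0.08325023204088211, 0.026902472600340843), 84.533935546875) z world [0.2294 0.2387 0.2588]
tz -0.032 top z 0.23955062442123604 ty mid -0.0005309049298758408
tz -0.012 top z 0.255105081445455 ty mid 1.1496365640933925e-05
tz 0.008 top z 0.251279588777563 ty mid -0.0003652398766716752
tz 0.028 top z 0.23953774549547496 ty mid -0.00021023888850277717
tz 0.048 top z 0.23843181462349508 ty mid -0.00019879350355517505
centre xy [ 0.6157 -0.2401] cab -0.08991239616752847 0.1714697478577074 post cab -.09 .17
```

View pics/w16.png

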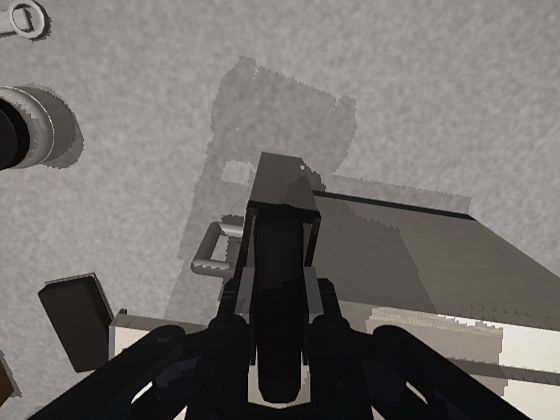

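View pics/s16c.png

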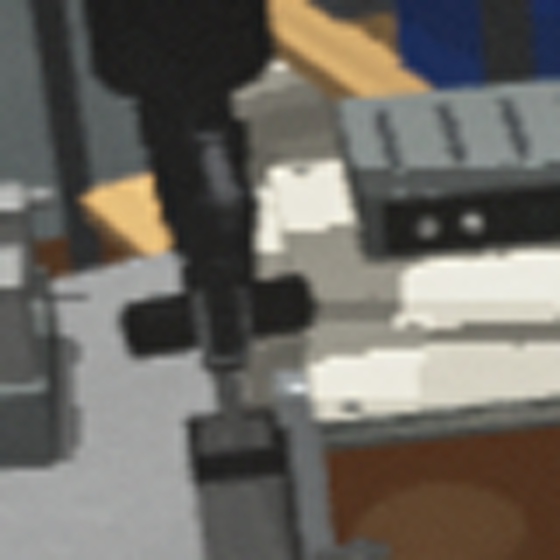

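```bash
python3 - <<'E'
from h import *
C=np.array([.6154,-.2389])
q=np.array(bot.solve_ik(np.r_[C,.3850],rv(downR(np.deg2rad(249.0)))));q0=q[5]
q[5]+=1.40
for i in range(3):
    q[5]+=.03; bot.set_joints(q); bot.wait(.1); s=st(f"{q[5]-q0:.2f} act {readout.observe()['qpos'][5]-q0:.3f}");print(s['joint_efforts'][5])
    if abs(s["torque"][2])>1.0 or abs(s["wrist_force"]).max()>15 : break
E
```

```text
1.43 act 1.429 35.35 [ 0.6154 -0.2389  0.385 ] foot 0.058 Fcab -1.0546717384685345 -0.48294466579505685 0.4096641787551457 M [ 0.5466 -0.0721  0.4758] g 17.6
0.45014720410108566
1.46 act 1.459 35.7 [ 0.6154 -0.2389  0.385 ] foot 0.058 Fcab -1.4985218305620331 -0.8039727884838027 -0.6795227314760157 M [ 0.4742 -0.0371  0.5184] g 17.2
0.5111693032085896
1.49 act 1.489 36.05 [ 0.6154 -0.2389  0.385 ] foot 0.058 Fcab -0.5205843113855007 -0.8407964810240369 0.6404061780203707 M [ 0.4358 -0.0935  0.5174] g 17.2
0.5164297297596931
```

```bash
python3 - <<'E'
from h import *
C=np.array([.6154,-.2389])
q=np.array(bot.solve_ik(np.r_[C,.3850],rv(downR(np.deg2rad(249.0)))));q0=q[5]
q[5]+=1.43; bot.set_joints(q); s=st("relief");print(s['joint_efforts'][5])
jaws.command_gripper(.7,30); bot.wait(.2); s=st("open"); snap("wrist","w17")
bot.move_straight(s["ee_pos"]+[0,0,.05],.08); s=st("up")
bot.move_straight(s["ee_pos"]+[0,0,.09],.2); s=st("up2")
snap("wrist","w18");snap("scene","s18");snap("top","t18");crop("pics/s18.png","pics/s18c.png",170,90,270,190,6)
E
```

```text
relief 36.3 [ 0.6154 -0.2389  0.385 ] foot 0.058 Fcab -2.050459332935312 -0.7226357211785477 -0.660221082042446 M [ 0.6038 -0.0473  0.3259] g 17.0
0.19251123536378145
open 36.98 [ 0.6154 -0.2389  0.3851] foot 0.0581 Fcab -0.2699905932416393 0.90194243002225 0.29309647450085197 M [ 0.0383 -0.0321  0.035 ] g 59.6
up 37.81 [ 0.6153 -0.2389  0.4346] foot 0.1076 Fcab 0.3090819724223606 -0.9833690814434745 -0.2552600735863964 M [-0.016  -0.0035 -0.0406] g 59.7
up2 38.41 [ 0.6153 -0.2389  0.523 ] foot 0.196 Fcab -0.11515031580489112 0.37893422652071734 -0.3135449656892137 M [-0.0043 -0.0304 -0.0042] g 59.4
```

View pics/w17.png

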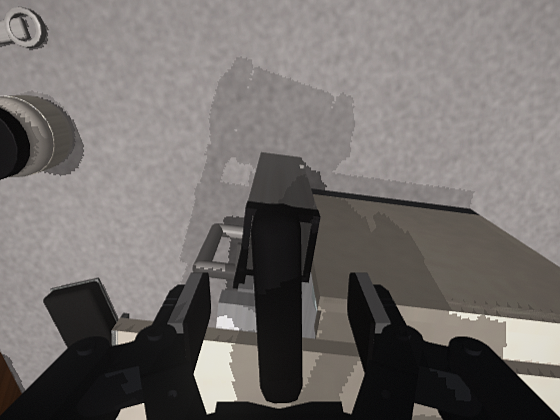

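View pics/w18.png

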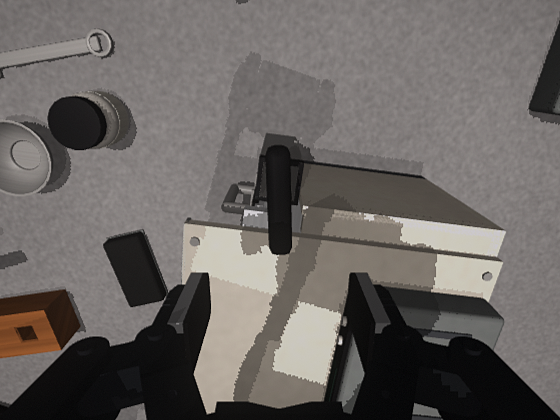

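View pics/s18c.png

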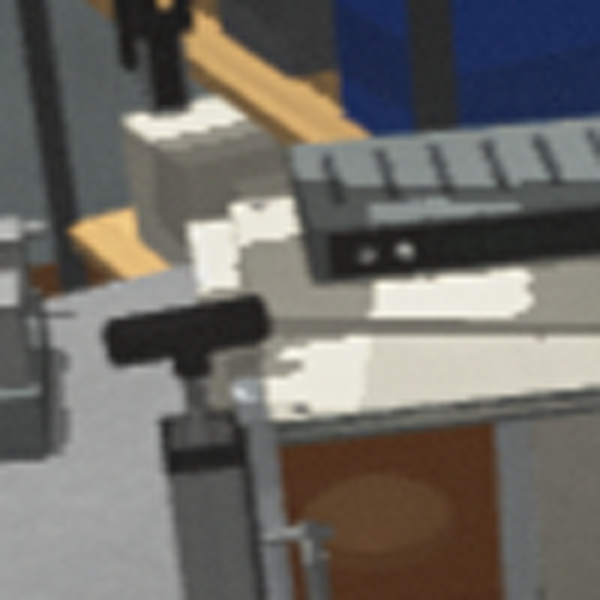

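```bash
python3 - <<'E'
from h import *
s=np.load("pics/w18_s.npy",allow_pickle=True).item();c=cam("wrist",s)
g=cv2.imread("pics/w18.png").max(2);m=(g<45).astype(np.uint8);m[:, :262]=0;m[:,295:]=0;m[:146]=0;m[256:]=0
n,l,st_,ce=cv2.connectedComponentsWithStats(m);i=1+np.argmax(st_[1:,4])
cn=max(cv2.findContours((l==i).astype(np.uint8),0,1)[0],key=cv2.contourArea)
W=np.array([onplane(c,p,.237)[:2] for p in cn[:,0]],np.float32)
print(cv2.minAreaRect(W)); vx,vy,*_=cv2.fitLine(W,cv2.DIST_L2,0,.01,.01).ravel();print("bar az",np.rad2deg(np.arctan2(vy,vx)))
# image line through ends
print([onplane(c,p,.237) for p in((278,150),(280.5,252))])
print(np.rad2deg(yaw))
E
python3 - <<'E'
from h import *
crop("pics/w18.png","pics/w18c.png",200,120,330,270,4)
E
```

```text
((0.6167424321174622, -0.23826372623443604), (0.02352861315011978, 0.08360453695058823), 77.81710815429688)
bar az -10.281827
[array([ 0.6547, -0.247 ,  0.237 ]), array([ 0.5772, -0.2311,  0.237 ])]
-110.34
```

View pics/w18c.png

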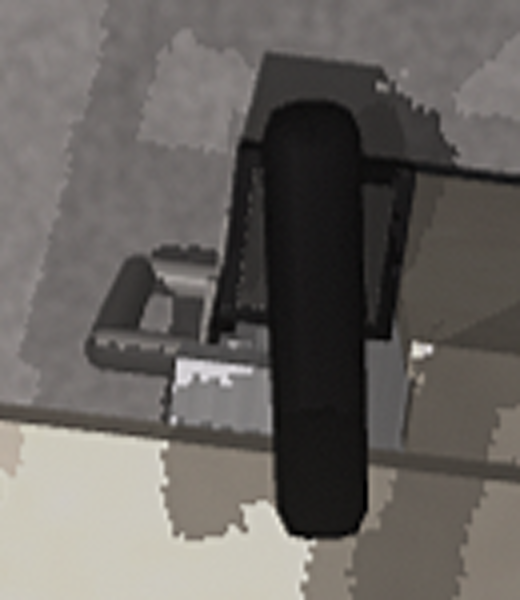

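```bash
python3 - <<'E'
from h import *
a=cv2.imread("pics/s5.png")[120:215,190:260];b=cv2.imread("pics/s18.png")[120:215,190:260]
k=lambda i:cv2.convertScaleAbs(cv2.resize(i,None,fx=5.5,fy=5.5,interpolation=cv2.INTER_CUBIC),alpha=1.5)
cv2.imwrite("pics/cmp.png",np.hstack([k(a),k(b)]))
d=cv2.absdiff(a,b).max(2);print(np.argwhere(d>25).shape)
E
```

```text
(1274, 2)
```

View pics/cmp.png

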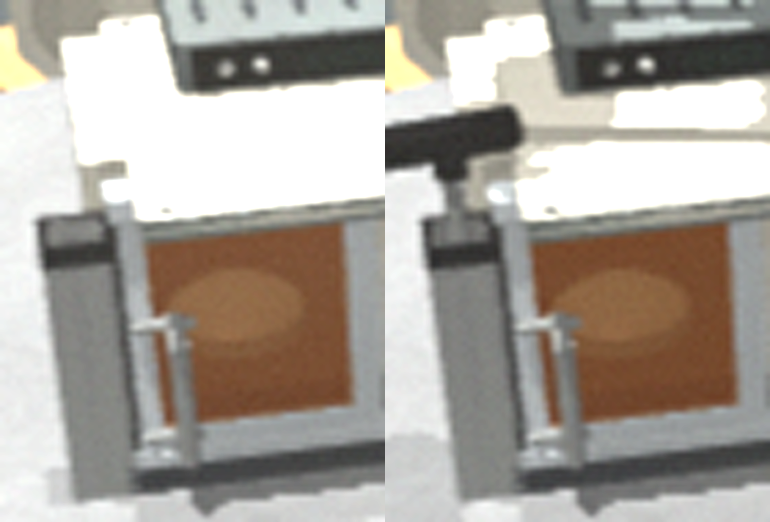

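```bash
python3 - <<'E'
from h import *
s0=np.load("pics/w8_s.npy",allow_pickle=True).item()
bot.set_joints(s0["qpos"]); s,p,d=snap("wrist","w19"); print(s["t"],s["ee_pos"],s0["ee_pos"])
k=lambda n:cv2.convertScaleAbs(cv2.resize(cv2.imread(f"pics/{n}.png")[130:230,225:305],None,fx=4.8,fy=4.8,interpolation=cv2.INTER_CUBIC),alpha=1.7)
cv2.imwrite("pics/cmp2.png",np.hstack([k("w8"),k("w19")]))
E
```

```text
39.8583 [ 0.6148 -0.2386  0.5248] [ 0.6148 -0.2386  0.5251]
```

View pics/cmp2.png

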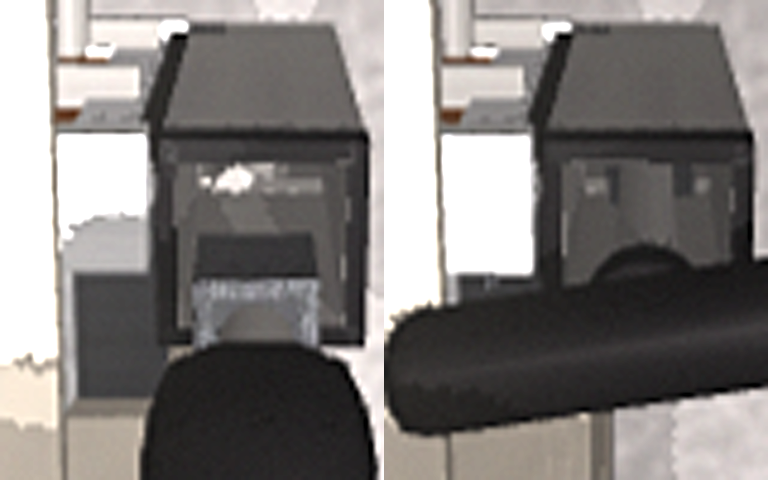

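```bash
python3 - <<'E'
from h import *
def ang(name,x0,x1,y0,y1,zs=(.227,.237),v="wrist",th=45):
    c=cam("wrist",np.load(f"pics/{name}_s.npy",allow_pickle=True).item()) if v=="wrist" else cam(v)
    g=cv2.imread(f"pics/{name}.png").max(2);m=np.zeros_like(g);m[y0:y1,x0:x1]=(g[y0:y1,x0:x1]<th)
    n,l,st_,ce=cv2.connectedComponentsWithStats(m);i=1+np.argmax(st_[1:,4]);print(name,st_[i])
    vv,uu=np.nonzero(l==i)
    for z in zs:
        W=np.array([onplane(c,p,z)[:2] for p in zip(uu,vv)],np.float32)
        C=np.cov((W-W.mean(0)).T);w,e=np.linalg.eigh(C);d=e[:,1];az=np.rad2deg(np.arctan2(d[1],d[0]))%180
        print(z,"az",az,"rect",cv2.minAreaRect(W),"turn",np.deg2rad((249.66-180-az)%180))
    cv2.imwrite(f"pics/m_{name}.png",cv2.resize((l==i).astype(np.uint8)[y0:y1,x0:x1]*255,None,fx=4,fy=4))
ang("w18",262,295,170,256)
ang("w19",300,360,170,240);ang("w19",222,360,182,235)
crop("pics/w19.png","pics/w19c.png",200,120,380,250,4)
crop("pics/t18.png","pics/t18c.png",370,140,450,220,7)
E
```

```text
w18 [ 262  170   33   85 2106]
0.227 az 167.54701830062558 rect ((0.6047531366348267, -0.23598819971084595), (0.024456655606627464, 0.06918568164110184), 77.81884002685547) turn 1.4331418892839323
0.237 az 167.54701717424769 rect ((0.6082750558853149, -0.23681935667991638), (0.02353445626795292, 0.06657687574625015), 77.81887817382812) turn 1.4331419089429351
w19 [300 170  35  41 912]
0.227 az 153.60051883694996 rect ((0.6448339223861694, -0.24100013077259064), (0.03176736831665039, 0.026150058954954147), 70.85765075683594) turn 1.6765542240526952
0.237 az 153.60053218957793 rect ((0.6448131799697876, -0.2379237562417984), (0.030578404664993286, 0.02517133392393589), 70.85767364501953) turn 1.6765539910053733
w19 [ 225  182  110   39 3082]
0.227 az 167.93626281588413 rect ((0.6150587201118469, -0.2356659173965454), (0.027973780408501625, 0.08553074300289154), 78.66847229003906) turn 1.426348290897341
0.237 az 167.93626268497846 rect ((0.6161524057388306, -0.23278918862342834), (0.026926808059215546, 0.08232952654361725), 78.66849517822266) turn 1.4263482931820761
```

View pics/w19c.png

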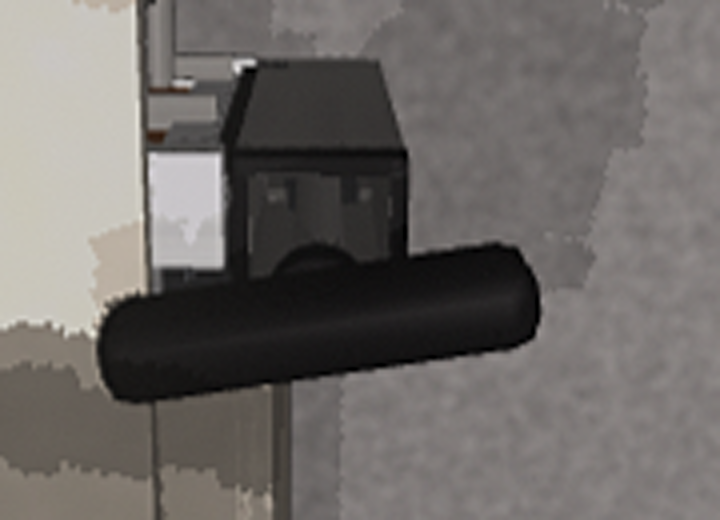

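View pics/t18c.png

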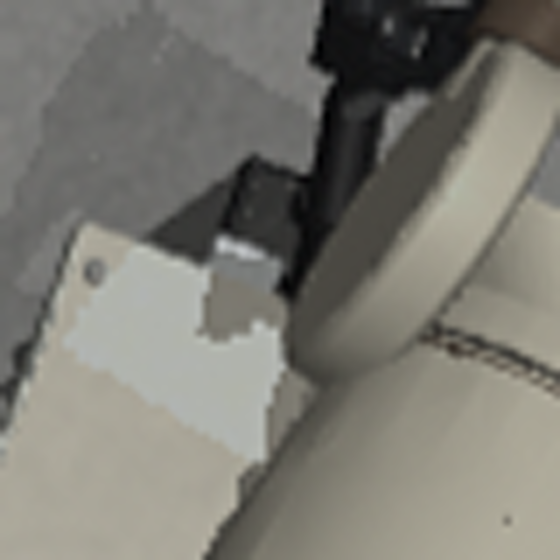

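```bash
python3 - <<'E'
from h import *
s=readout.observe()
bot.move_straight(s["ee_pos"]+[0,0,.05],.25)
bot.set_joints([-1.434,0.0,1.45,0,1.69,-0.2])
s,p,d=snap("top","t20");snap("scene","s20");print(s["t"],s["ee_pos"],s["wrist_force"])
for n0,n1 in(("top0","t20"),("scene0","s20")):
    a=cv2.imread(f"pics/{n0}.png");b=cv2.imread(f"pics/{n1}.png")
    m=(cv2.absdiff(a,b).max(2)>45).astype(np.uint8)
    n,l,st_,c=cv2.connectedComponentsWithStats(m)
    print(n1,[tuple(x) for x in st_[1:] if x[4]>25])
E
```

```text
42.075 [ 0.1906 -0.4999  0.5669] [-0.0754  0.9687 -0.2866]
t20 [(np.int32(414), np.int32(150), np.int32(11), np.int32(32), np.int32(177)), (np.int32(411), np.int32(182), np.int32(8), np.int32(5), np.int32(28)), (np.int32(226), np.int32(232), np.int32(35), np.int32(22), np.int32(426)), (np.int32(307), np.int32(317), np.int32(23), np.int32(14), np.int32(71)), (np.int32(278), np.int32(318), np.int32(26), np.int32(37), np.int32(245)), (np.int32(340), np.int32(326), np.int32(65), np.int32(19), np.int32(781)), (np.int32(291), np.int32(332), np.int32(46), np.int32(14), np.int32(211)), (np.int32(359), np.int32(344), np.int32(58), np.int32(76), np.int32(2852)), (np.int32(325), np.int32(347), np.int32(18), np.int32(4), np.int32(43)), (np.int32(280), np.int32(353), np.int32(61), np.int32(67), np.int32(1131)), (np.int32(535), np.int32(356), np.int32(25), np.int32(31), np.int32(462)), (np.int32(474), np.int32(391), np.int32(33), np.int32(13), np.int32(148)), (np.int32(460), np.int32(399), np.int32(100), np.int32(19), np.int32(753))]
s20 [(np.int32(246), np.int32(0), np.int32(16), np.int32(19), np
[... 631 characters left out ...]
9), np.int32(5), np.int32(43)), (np.int32(295), np.int32(127), np.int32(65), np.int32(31), np.int32(239)), (np.int32(187), np.int32(139), np.int32(29), np.int32(20), np.int32(289)), (np.int32(309), np.int32(150), np.int32(35), np.int32(17), np.int32(61)), (np.int32(253), np.int32(159), np.int32(20), np.int32(34), np.int32(622)), (np.int32(217), np.int32(163), np.int32(23), np.int32(33), np.int32(509)), (np.int32(333), np.int32(170), np.int32(32), np.int32(22), np.int32(275)), (np.int32(213), np.int32(173), np.int32(7), np.int32(7), np.int32(33)), (np.int32(214), np.int32(181), np.int32(8), np.int32(19), np.int32(71)), (np.int32(317), np.int32(193), np.int32(23), np.int32(52), np.int32(457))]
```

View pics/t20.png

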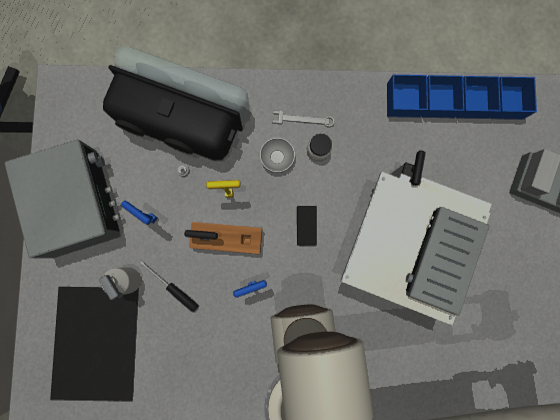

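View pics/s20.png

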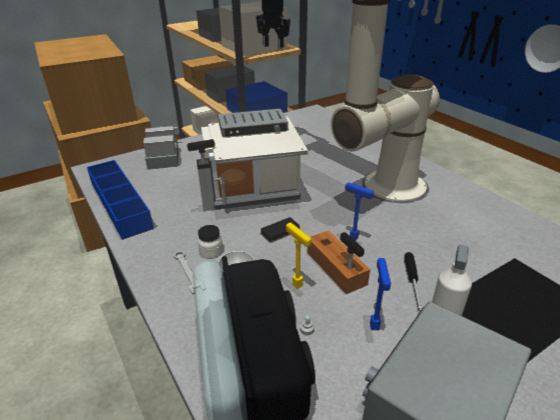

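```bash
python3 - <<'E'
from h import *
bot.finish_job(); print(readout.observe()["t"])
E
```

```text
the job is handed in; nothing more can be done
the job is handed in; nothing more can be done
```

The job is handed in after about 42 s of the 67 s. By my checks the door is shut and the bolt is thrown, but I inferred the bolt from the turning stop and did not see the hook or try the door.

**Door:** I pushed it by its pull, the last 15 mm in 3 mm steps at about 0.02 m/s, until it met the closing post at 13 N. After backing off, the pull measured y = 0.120 in the cabinet's frame, which is the shut position. The last pictures still show the door shut.

**Key:** I took the long T-key, the higher of the two black ones (crossbar centre at z about 0.178). I lowered it down the post until it seated on the stem, with the crossbar centre at about 0.227.

**One mishap:** I raised the grip to 110 N, and at the first turning step the gripper chattered and the key slipped and leaned. I let go, gripped it again at 45 N, straightened it and carried on.

**Turn:** I turned it clockwise until the torque rose from under 0.1 N m to about 0.5 N m, where the bar began to slip in the grip. There was almost no side force, so I took this as the bolt's stop.

**Check that disagreed:** the crossbar ended about 1.42 rad round. The stop plus the stated play would give about 1.28 rad. I put the difference down to extra give in the socket or the stop. A bolt short of its stop would make the mismatch larger.

**Last pictures:** the key stands upright in the post with nothing touching it. The short key is still in the stand, the loose items show no movement in before-and-after pictures, and the arm is parked clear.

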